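# Stack spacer and washer on a sprung arbor and lock them under the slotted keeper

## Robot

A 6-joint arm with a two-finger parallel gripper is mounted at the origin on the work surface; the furniture and walls round the work are solid. World frame = base frame: x ahead of the robot, y to its left, z up, the work surface at z = 0. Lengths are in m, angles in rad, forces in N, time in s.
With the tool pointing down it reaches from about 0.325 to 0.9 m from the base axis. Payload 6.1 kg.
Tool frame: the origin (TCP) lies at the very end of the fingers, on their centre line; the grasp point (between the pads) lies 19 mm behind it; z points along the fingers, y is the direction in which the jaws open and shut (so a half turn about z gives the same grasp; the last joint's range is limited). The gripper opens to 85 mm and grips with 20 to 120 N. Pads are 22 mm wide; open, the fingers measure 114 mm over their backs; the gripper's body (76 mm by 85 mm) begins 54 mm behind the grasp point. The pads swing forward as they close: fully open they stand 13 mm farther back than shut.
Start: joints at [1.173, 0.22, 1.526, -0, 1.395, -0.126], TCP at [0.168, 0.602, 0.231] pointing down, gripper open.
Joint ranges: [-2.98, 2.98], [-0.91, 2.08], [0.09, 2.57], [-1.24, 4.39], [0.2, 2.65], [-2.68, 2.68]. Speed limits (rad/s): [2.57, 2.57, 3.01, 3.14, 3.14, 3.14].

## Interface

Orientations are given as a unit quaternion [x, y, z, w].
In Python, from workcell import * gives the robot as it stands. The module is installed in compiled form; this text tells all that it offers.
- The arm moves only by the tool drive_tool, never from a script. Its argument "targets" is a list of rows, each an object with "translation": the shift along the tool's x, y, z in mm, a list of three; "rot": the turn, a rotation vector about the tool's x, y, z in rad, a list of three; "gripper": the opening in per cent of the stroke, from 0 (shut) to 100 (fully open). A call has 1 to 5 rows; each row shifts and turns the pose as measured when the row begins, along the tool's axes as they then stand; what a row does not reach is not made up. A row lasts 1/8 s, in which the tool goes at most 62.5 mm and 10.7 degrees, less where a joint would pass 70% of its speed; a pose out of reach is approached as far as the arm can. A call with a gripper value outside its range is refused whole. The fingers move at their own pace and stop on an object; "squeeze" is the grip in N (left out, the last holds). Time passes only in rows, so rows that do not move let the fingers close. It gives the time, the measured TCP pose, the force and the opening at its end, in the units of the state.
- get_obs(): the state, without advancing time (a new reading comes with each control period).
- snapshot(name): name is "scene" or "top" or "wrist"; returns the picture (420x560x3 uint8, red, green, blue); there is no depth.
- get_calibration(name): a dict with "intrinsics" (3x3 intrinsics, pixels), "R" (3x3) and "t" (3): a world point X has camera coordinates R X + t; the wrist camera has in their place "T_tool_cam" (4x4, takes a point from camera to tool coordinates, whose origin is the TCP and whose axes are the flange's). Camera axes: x right, y down, z forward; pixel columns grow to the right and rows downward; lengths in m; the calibration is good to about 2 mm. A picture is of the moment at which its call begins: read the wrist's pose just before it. get_calibration takes no time and is no camera call.
- finish_job(): hands the job in, once; it reports no verdict.
The state is a dict: "time_s": time; "joint_positions": joint angles; "dq": joint speeds; "joint_torque": joint torques, N m; "tool_pos": TCP position; "ee_rot": TCP orientation; "contact_force": force on the tool from outside, world axes, zero at the start; "wrist_torque": the same for the moment, N m; "width": finger opening in m.
Only numpy, scipy, OpenCV 4.12 (cv2) and the standard library are available. Lean on these libraries where they do the work, as an engineer would, in place of code of your own. Each camera call takes 0.05 s, during which the arm holds its last target.

## Task

Finish the stack on the assembly station: put the brass spacer over the upright arbor down onto the sprung bearing, then the thick bright steel washer on top of it, then slide the forked keeper by its red handle fully home so that it wedges the stack down and holds it. The arbor stands a few millimetres off the middle of its holder, so feel for it and work gently; leave the loose oil seal, ball bearing and gear where they lie, and let go of everything at the end.

Things in the scene. Friction and masses are not known exactly. Their poses are not given: they have to be found in the camera images.
- station: Fixed assembly station, aluminium base plate 12 mm thick. Origin on the bench under the middle of its round arbor holder; x points from the holder to the keeper's guide, z up. The plate spans x -50 to +150 mm, y -40 to +40 mm; the guide block with its cheeks spans x 83 to 145 mm, y -38 to +38 mm, up to 70 mm high. The holder is a dark disc, 58 mm wide, its top 15 mm over the bench.
- station_centre (a point): Point on the holder's middle line, 40 mm over the bench, level with the top of the free bearing seat (48 mm wide ring on the arbor). The fixed upright steel arbor (18 mm diameter, top 84 mm over the bench, nose edge broken by 0.5 mm) does NOT stand here: its axis is 4 to 6.5 mm away, by an amount and in a horizontal direction that differ each time and are not reported. Axes as the station.
- keeper (a joint): Travel in m of the steel fork towards the station's -x: 0 back, 0.054 home on its stop, astride the arbor. Stays where left (2 N friction). Slot 32 mm wide; flat underside 63 mm over the bench, 3 mm lower than the top of the free full stack (66 mm); ramped lips wedge the stack down over about the last 40 mm, taking about 3 to 9 N. At 0 the tine tips are at station x +42 mm, 72 mm high.
- keeper_handle (a point): Centre of the keeper's red upright handle block: 14 mm along the station's x, 26 mm along its y, 30 mm high (69 to 99 mm over the bench). At joint value 0 it is 96 mm from the station's origin along +x; it moves with the keeper towards the origin. Axes as the station.
- bearing (a joint): How far the sprung bearing seat is pressed down, in m: 0 free (top 40 mm over the bench), 0.002 to 0.003 with the full stack held under the keeper, 0.007 at most. The spring pushes up with 3 N at first and 0.8 N more per mm.
- spacer_centre (a point): centre (half-way up) of the loose brass spacer ring: 48 mm outside diameter, 20 mm bore, 18 mm high, 80 g, lying flat on the bench. z along its axis. Either face may be up.
- washer_centre (a point): centre (half-way up) of the loose thick plain bright steel washer: 54 mm outside diameter, 20 mm bore, 8 mm thick, 60 g, lying flat on the bench. z along its axis. Either face may be up.
- seal: bystander: black rubber oil seal, 45 mm ring, 8 mm high, loose on the bench; leave it.
- ball_bearing: bystander: light sealed ball bearing, 52 mm across, 12 mm high, loose on the bench; leave it.
- gear: bystander: small steel gear, 33 mm across, 14 mm high, loose on the bench; leave it.
Mind the look-alikes: they are no part of the job. Several things look just like the part that bears washer_centre: the one meant starts farthest from the robot's base. Several things look just like the part that bears spacer_centre: the one meant starts farthest from the robot's base.

How it is judged:
By the outcome, as a careful person would: the job done as asked, in the order asked, and still so for the second after the job is handed in, with the robot touching nothing.
It also fails if it takes over 72 s, if anything falls off the work surface, if the arm or the gripper's body presses on something with over 40 N, if the wrist force passes 120 N, or if a joint passes its speed limit or range.

## Working session

There is one attempt and no reset: what is moved stays moved. The work goes in short steps, Python scripts to look and compute and a tool call to move; the robot and the scene stay as the last step left them, time stands still between calls to the robot, and variables do not carry over. Pictures are saved under pics/ and viewed, and the job is handed in when it is done.

Besides the shell and the picture viewer there is one more tool, called after "Request:" in YAML: its name, and indented under it one key for each argument. drive_tool: Moves the arm, as the interface text tells. Its arguments: {"type":"object","properties":{"targets":{"type":"array"},"squeeze":{"type":"number"}},"required":["targets"]}

```bash
mkdir -p pics
python3 - <<'E'
from workcell import *
import cv2,numpy as np
o=get_obs()
print({k:np.round(v,4).tolist() for k,v in o.items()})
for n in("scene","top","wrist"):
    im=snapshot(n); cv2.imwrite(f"pics/{n}0.png",im[:,:,::-1])
    c=get_calibration(n); print(n,{k:np.round(v,4).tolist() for k,v in c.items() if hasattr(v,'__len__')})
E
```

```text
{'time_s': 0.0, 'joint_positions': [1.1729, 0.2212, 1.5276, 0.0, 1.3947, -0.1261], 'dq': [-0.002, -0.0006, 0.0016, 0.0003, -0.0002, -0.0015], 'joint_torque': [0.0034, -49.6916, -38.9386, 0.0, 0.0112, -0.0], 'tool_pos': [0.1676, 0.6015, 0.2302], 'ee_rot': [0.1355, 0.9908, -0.0009, -0.0003], 'contact_force': [0.3869, -0.0578, -0.1177], 'wrist_torque': [0.0478, 0.0255, 0.0213], 'width': 0.0853}
scene {'intrinsics': [[419.1529, 0.0, 279.1264], [0.0, 419.1529, 211.3922], [0.0, 0.0, 1.0]], 'R': [[0.8276, -0.5614, -0.0036], [-0.3223, -0.4699, -0.8218], [0.4596, 0.6812, -0.5698]], 't': [-0.4514, 0.2485, 0.9227]}
top {'intrinsics': [[438.9072, 0.0, 285.032], [0.0, 438.9072, 207.0617], [0.0, 0.0, 1.0]], 'R': [[-0.0879, -0.9961, -0.0064], [-0.97, 0.087, -0.2272], [0.2269, -0.0138, -0.9738]], 't': [0.0412, 0.5658, 0.8656]}
wrist {'intrinsics': [[289.6949, 0.0, 275.9443], [0.0, 289.6949, 207.0952], [0.0, 0.0, 1.0]], 'T_tool_cam': [[0.0007, -0.9466, -0.3223, 0.0829], [1.0, 0.0004, 0.001, 0.0003], [-0.0008, -0.3223, 0.9466, -0.1426], [0.0, 0.0, 0.0, 1.0]]}
```

View pics/scene0.png

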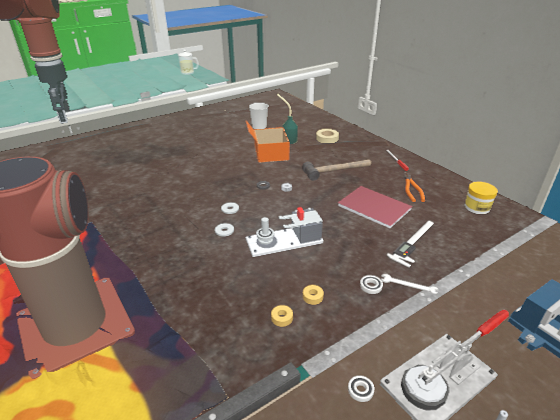

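View pics/top0.png

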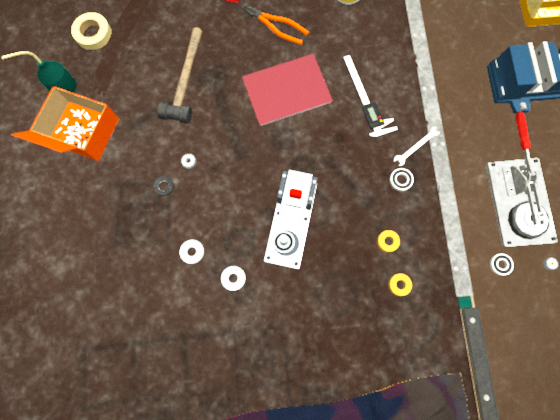

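View pics/wrist0.png

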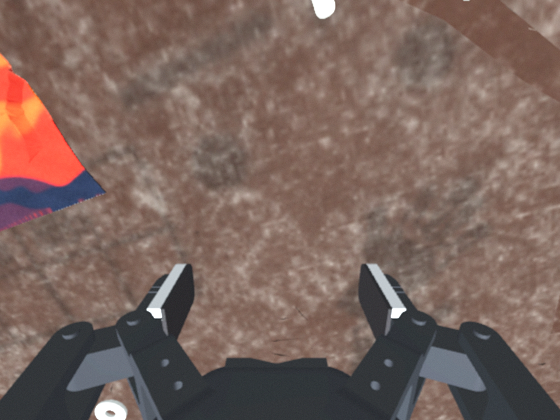

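The top view shows two brass rings at (389,241) and (401,285), two bright washers at (192,251) and (233,278), and the station with its arbor near (285,241) and handle at (296,193). The seal is at (163,186), the gear at (188,160) and the ball bearing at (402,179). I'll measure these next.

```bash
cat > h.py <<'E'
import numpy as np,cv2
from scipy.spatial.transform import Rotation as Rn
def ray(cal,uv,z,obs=None):
    K=cal["intrinsics"]; d=np.linalg.inv(K)@np.array([uv[0],uv[1],1.])
    if "R" in cal:
        R=np.array(cal["R"]);t=np.array(cal["t"]); C=-R.T@t; w=R.T@d
    else:
        T=np.array(cal["T_tool_cam"]); Rt=Rn.from_quat(obs["ee_rot"]).as_matrix()
        C=np.array(obs["tool_pos"])+Rt@T[:3,3]; w=Rt@T[:3,:3]@d
    return C+w*(z-C[2])/w[2]
def proj(cal,X,obs=None):
    X=np.asarray(X,float)
    if "R" in cal: c=np.array(cal["R"])@X+np.array(cal["t"])
    else:
        T=np.array(cal["T_tool_cam"]); Rt=Rn.from_quat(obs["ee_rot"]).as_matrix()
        p=Rt.T@(X-np.array(obs["tool_pos"])); c=T[:3,:3].T@(p-T[:3,3])
    q=cal["intrinsics"]@c; return q[:2]/q[2]
E
python3 - <<'E'
from workcell import *
from h import *
im=cv2.imread("pics/top0.png"); cal=get_calibration("top")
hsv=cv2.cvtColor(im,cv2.COLOR_BGR2HSV)
def blob(mask,c,r=18):
    m=np.zeros_like(mask);m[c[1]-r:c[1]+r,c[0]-r:c[0]+r]=mask[c[1]-r:c[1]+r,c[0]-r:c[0]+r]
    n,l,s,ce=cv2.connectedComponentsWithStats(m)
    i=1+np.argmax(s[1:,4]);
    cs,_=cv2.findContours((l==i).astype(np.uint8),cv2.RETR_EXTERNAL,cv2.CHAIN_APPROX_NONE)
    e=cv2.fitEllipse(max(cs,key=len)); return e,s[i,4]
y=((hsv[...,1]>120)&(hsv[...,2]>90)).astype(np.uint8); w=((hsv[...,1]<60)&(hsv[...,2]>150)).astype(np.uint8)
for n,m,c,z in(("sp1",y,(389,241),.018),("sp2",y,(401,285),.018),("wa1",w,(192,251),.008),("wa2",w,(233,278),.008)):
    e,a=blob(m,c); p=ray(cal,e[0],z); print(n,np.round(e[0],1),np.round(e[1],1),a,p.round(4),np.hypot(p[0],p[1]).round(4))
red=((hsv[...,1]>180)&((hsv[...,0]<8)|(hsv[...,0]>172))).astype(np.uint8)
e,a=blob(red,(296,193),15); print("handle",e,a,ray(cal,e[0],.099))
cv2.imwrite("pics/crop.png",cv2.resize(im[150:280,240:340],None,fx=4.5,fy=4.5,interpolation=cv2.INTER_CUBIC))
a=cv2.resize(im[220:310,365:425],None,fx=5,fy=5,interpolation=cv2.INTER_CUBIC);b=cv2.resize(im[220:310,170:260],None,fx=5,fy=5,interpolation=cv2.INTER_CUBIC)
cv2.imwrite("pics/crop2.png",np.hstack([a,b]))
E
```

```text
sp1 [388.1 240.8] [22.4 23.4] 411 [ 0.4827 -0.2277  0.018 ] 0.5337
sp2 [399.8 284.4] [23.2 24.1] 436 [ 0.3871 -0.2395  0.018 ] 0.4552
wa1 [191.2 251.1] [23.7 24.9] 454 [0.4996 0.205  0.008 ] 0.5401
wa2 [232.8 277.9] [24.4 25.2] 467 [0.4332 0.1171 0.008 ] 0.4488
handle ((295.1023254394531, 193.22845458984375), (7.592256546020508, 11.804141998291016), 105.43798828125) 82 [ 0.58664394 -0.03182873  0.099     ]
```

View pics/crop.png

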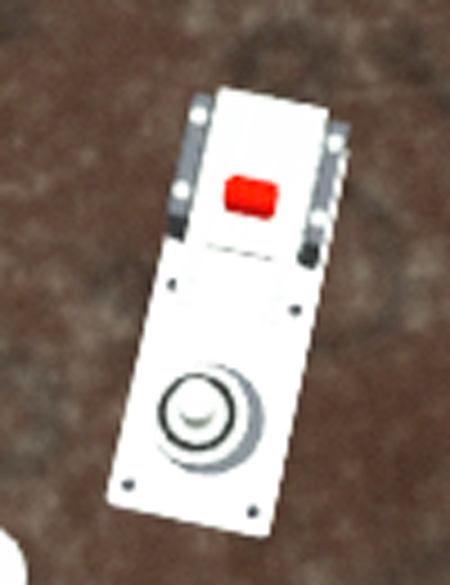

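View pics/crop2.png

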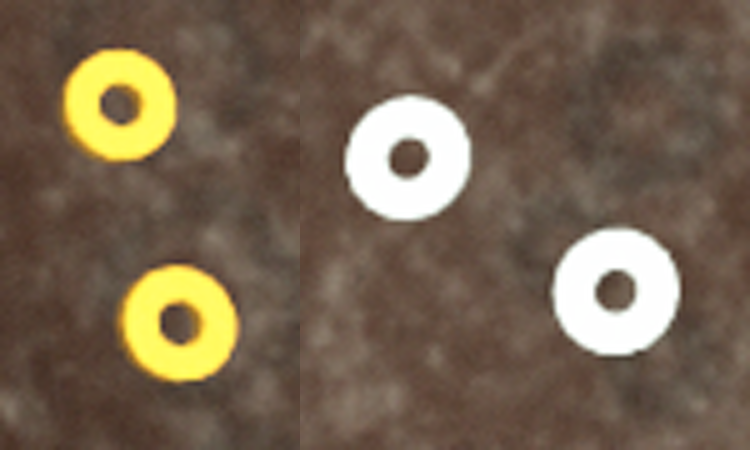

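Chosen parts are the spacer at (388,241), 0.534 m from the base against 0.455 m for the other, and the washer at (191,251), 0.540 m against 0.449 m. The crops show plain brass and bright rings at both. Next I'll estimate the station pose.

Run:
```python
from workcell import *
from h import *
from scipy.optimize import least_squares
im=cv2.imread("pics/top0.png"); cal=get_calibration("top")
cr=lambda u,v:np.array([240+(u+.5)/4.5-.5,150+(v+.5)/4.5-.5])
# corners & plate holes bottom-left / right ; top of guide block corners uncertain
L=ray(cal,cr(106,501),.012);Rr=ray(cal,cr(270,537),.012)
print(L,Rr,np.linalg.norm(L-Rr))
yax=(L-Rr)/np.linalg.norm(L-Rr); xax=np.array([yax[1],-yax[0],0])
org=(L+Rr)/2+.05*xax; print("org from corners",org,"yaw",np.degrees(np.arctan2(xax[1],xax[0])))
h=ray(cal,(295.1,193.2),.099); print("handle",h,"org from handle",h-.096*xax)
# holder-to-handle yaw
for n,uv,z in(("arbor top",cr(197,409),.084),("seat centre",cr(197,412),.04),):
    print(n,ray(cal,uv,z))
print(np.degrees(np.arctan2((h-org)[1],(h-org)[0])))
```

```text
[0.46357876 0.0483059  0.012     ] [ 0.4392554  -0.02928967  0.012     ] 0.08131850307241782
org from corners [ 0.49912798 -0.0054475   0.012     ] yaw -17.404287104857854
handle [ 0.58670465 -0.0318296   0.099     ] org from handle [ 0.49509972 -0.00311483  0.099     ]
arbor top [0.49338739 0.00065105 0.084     ]
seat centre [0.49875899 0.00062474 0.04      ]
-16.76470567641011
```

Request:
drive_tool:
  targets:
    - {"translation": [-47, -33, 0], "rot": [0, 0, 0], "gripper": 100}
    - {"translation": [-47, -33, 0], "rot": [0, 0, 0], "gripper": 100}
    - {"translation": [-47, -33, 0], "rot": [0, 0, 0], "gripper": 100}
    - {"translation": [-47, -33, 0], "rot": [0, 0, 0], "gripper": 100}
    - {"translation": [-47, -33, 0], "rot": [0, 0, 0.026], "gripper": 100}

```text
time_s: 0.78
tool_pos: [0.3516, 0.3758, 0.2284]
ee_rot: [0.145, 0.989, -0.002, -0.001]
contact_force: [-0.0, 0.3, 0.4]
width: 0.0856
```

```bash
cat >> h.py <<'E'
def go(obs,X,yaw=None):
    R=Rn.from_quat(obs["ee_rot"]).as_matrix(); d=R.T@(np.asarray(X)-np.array(obs["tool_pos"]))*1e3
    print("tool shift mm",d.round(1),"norm",np.linalg.norm(d).round(1))
    ry=np.degrees(np.arctan2(R[0,1]*-1,R[1,1])); 
    out=[ry]
    if yaw is not None:
        # desired: z down, y along station y
        a=np.radians(yaw); yv=np.array([-np.sin(a),np.cos(a),0]);zv=np.array([0,0,-1.]);D=np.c_[np.cross(yv,zv),yv,zv]
        print("rot",Rn.from_matrix(R.T@D).as_rotvec().round(4))
    print("yaw of tool y",round(ry,2))
E
python3 -c "
from workcell import *
from h import *
o=get_obs();go(o,[.4996,.205,.228],-17)"
```

```text
tool shift mm [-190.7 -121.3    0.6] norm 226.1
rot [-0.0032 -0.001   0.0064]
yaw of tool y -16.63
```

Request:
drive_tool:
  targets:
    - {"translation": [-47, -30, 0], "rot": [0, 0, 0], "gripper": 100}
    - {"translation": [-47, -30, 0], "rot": [0, 0, 0], "gripper": 100}
    - {"translation": [-47, -30, 0], "rot": [0, 0, 0], "gripper": 100}
    - {"translation": [-47, -30, 0], "rot": [-0.003, -0.001, 0.006], "gripper": 100}
    - {"translation": [0, 0, 0], "rot": [0, 0, 0], "gripper": 100}

```text
time_s: 1.4
tool_pos: [0.5025, 0.1974, 0.2279]
ee_rot: [0.15, 0.989, -0.0, 0.0]
contact_force: [-0.3, 0.3, -0.3]
width: 0.0852
```

```bash
python3 -c "
from workcell import *
from h import *
import json
o=get_obs();cv2.imwrite('pics/w1.png',snapshot('wrist')[:,:,::-1])
json.dump({k:np.array(v).tolist() for k,v in o.items()},open('w1.json','w'))
c=get_calibration('wrist');print(o['tool_pos'],proj(c,[.4996,.205,.008],o))
go(o,[.495,.0,.228],-17)"
```

```text
[0.50254017 0.19735364 0.22791887] [280.51612581 173.11643388]
tool shift mm [ -51.5 -190.7    0. ] norm 197.5
rot [-0.0004  0.0004 -0.0052]
yaw of tool y -17.3
```

View pics/w1.png

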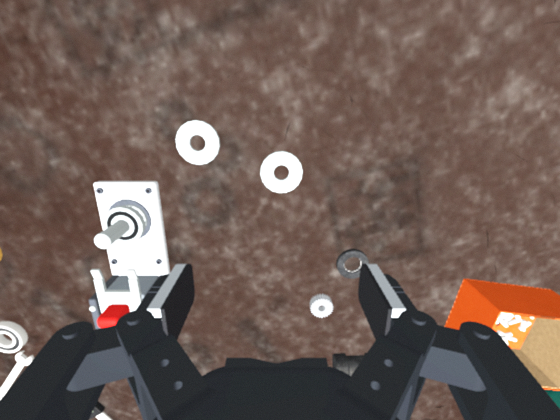

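The wrist view shows the target washer at (281,172), against a prediction of (280.5,173). Now the station.

Request:
drive_tool:
  targets:
    - {"translation": [-13, -48, 0], "rot": [0, 0, 0], "gripper": 100}
    - {"translation": [-13, -48, 0], "rot": [0, 0, 0], "gripper": 100}
    - {"translation": [-13, -48, 0], "rot": [0, 0, 0], "gripper": 100}
    - {"translation": [-13, -47, 0], "rot": [0, 0, -0.005], "gripper": 100}
    - {"translation": [0, 0, 0], "rot": [0, 0, 0], "gripper": 100}

```text
time_s: 2.08
tool_pos: [0.4917, 0.003, 0.2264]
ee_rot: [0.142, 0.99, 0.001, -0.002]
contact_force: [0.4, 0.3, -0.8]
width: 0.0854
```

```bash
python3 -c "
from workcell import *
from h import *
import json
o=get_obs();cv2.imwrite('pics/w2.png',snapshot('wrist')[:,:,::-1])
json.dump({k:np.array(v).tolist() for k,v in o.items()},open('w2.json','w'))
im=cv2.imread('pics/w2.png');cv2.imwrite('pics/w2c.png',cv2.resize(im[100:250,190:370],None,fx=4,fy=4,interpolation=cv2.INTER_CUBIC))
print(o['dq'].round(3) if hasattr(o['dq'],'round') else o['dq'])
go(o,[.4827,-.2277,.228],-17)"
```

```text
[ 0.058 -0.01   0.011  0.035  0.005  0.021]
tool shift mm [ -56.2 -223.9   -2.1] norm 230.8
rot [ 0.0017 -0.0036  0.0114]
yaw of tool y -16.34
```

View pics/w2.png

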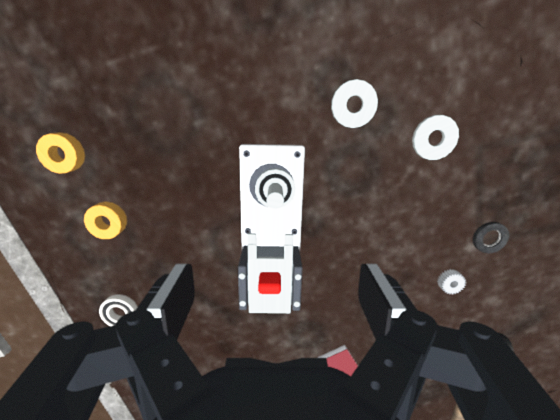

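View pics/w2c.png

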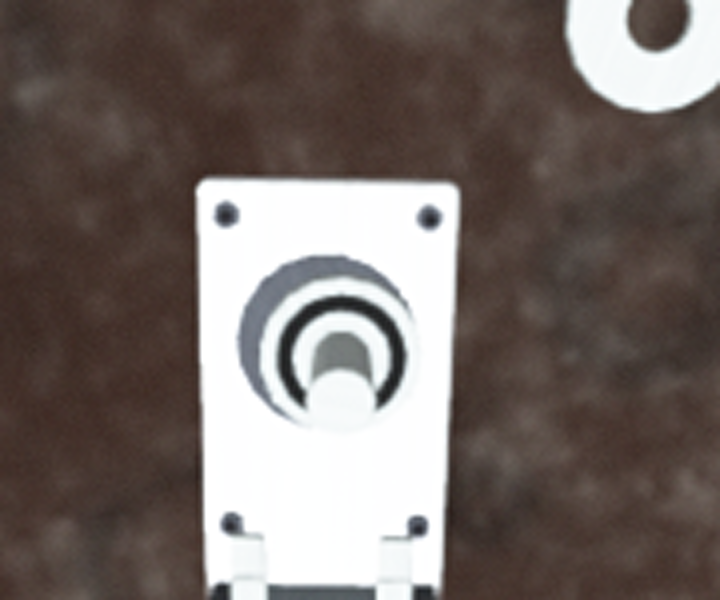

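```bash
python3 -c "
from workcell import *
from h import *
import json
o=json.load(open('w2.json'));c=get_calibration('wrist')
f=lambda u,v:np.array([190+(u+.5)/4-.5,100+(v+.5)/4-.5])
a=ray(c,f(341.5,400),.084,o);s=ray(c,f(341.5,350),.04,o);print('arbor',a,'seat',s)
L=ray(c,f(197,180),.012,o);R=ray(c,f(460,184),.012,o);print('corners',L,R,np.linalg.norm(L-R))
y=(R-L)/np.linalg.norm(R-L);x=np.array([y[1],-y[0],0]);org=(L+R)/2+.05*x;print('org',org,np.degrees(np.arctan2(x[1],x[0])))
# holes
for q in((227,214),(429,217),(232,523),(417,525)):print(ray(c,f(*q),.012,o))
hs=[ray(c,f(*q),.012,o) for q in((227,214),(429,217),(232,523),(417,525))]
ax=(hs[2]+hs[3]-hs[0]-hs[1]);print('yaw holes',np.degrees(np.arctan2(ax[1],ax[0])))
# handle top
cv=[ray(c,q,.099,o) for q in((269.5,281),)];print('handle',cv)
d=a-org;print('offset stn',d[:2]@x[:2],d[:2]@y[:2])
d=s-org;print('offset seat',d[:2]@x[:2],d[:2]@y[:2])
g=ray(c,(105.5,220.5),.018,o);print('spacer',g)
"
```

```text
arbor [0.49691903 0.00133779 0.084     ] seat [0.49520968 0.00181499 0.04      ]
corners [ 0.43889635 -0.02733141  0.012     ] [0.46247267 0.04892512 0.012     ] 0.079817927945493
org [ 0.49845356 -0.00397196  0.012     ] -17.180101250311857
[ 0.45118386 -0.02179704  0.012     ]
[0.46944898 0.03731122 0.012     ]
[ 0.54914774 -0.05219039  0.012     ]
[0.56727962 0.00696728 0.012     ]
yaw holes -17.23437896741436
handle [array([ 0.57876959, -0.02886262,  0.099     ])]
offset stn -0.0030344288002230133 0.004619570169466513
offset seat -0.004808470775984611 0.004570577764156702
spacer [ 0.4816803  -0.22346395  0.018     ]
```

Request:
drive_tool:
  targets:
    - {"translation": [-12, -48, 0], "rot": [0, 0, 0], "gripper": 100}
    - {"translation": [-12, -48, 0], "rot": [0, 0, 0], "gripper": 100}
    - {"translation": [-12, -48, 0], "rot": [0, 0, 0], "gripper": 100}
    - {"translation": [-12, -48, 10], "rot": [0, 0, 0.01], "gripper": 100}
    - {"translation": [-8, -30, 10], "rot": [0, 0, 0], "gripper": 100}

```text
time_s: 2.75
tool_pos: [0.4874, -0.2168, 0.2056]
ee_rot: [0.138, 0.99, 0.004, -0.0]
contact_force: [0.1, 0.8, 0.4]
width: 0.0852
```

Request:
drive_tool:
  targets:
    - {"translation": [0, 0, 0], "rot": [0, 0, 0], "gripper": 100}

```text
time_s: 2.88
tool_pos: [0.4875, -0.2161, 0.2045]
ee_rot: [0.138, 0.99, 0.004, -0.001]
contact_force: [0.2, 0.4, -0.5]
width: 0.0851
```

```bash
python3 -c "
from workcell import *
from h import *
import json
o=get_obs();cv2.imwrite('pics/w3.png',snapshot('wrist')[:,:,::-1])
json.dump({k:np.array(v).tolist() for k,v in o.items()},open('w3.json','w'))
c=get_calibration('wrist')
im=cv2.imread('pics/w3.png');hsv=cv2.cvtColor(im,cv2.COLOR_BGR2HSV)
m=((hsv[...,1]>120)&(hsv[...,2]>90)&(hsv[...,0]>12)&(hsv[...,0]<40)).astype(np.uint8)
n,l,s,ce=cv2.connectedComponentsWithStats(m)
for i in range(1,n):
  if s[i,4]>80: print(s[i],ce[i],ray(c,ce[i],.018,o))
print(np.round(o['tool_pos'],4),np.abs(o['dq']).max())
im2=cv2.resize(im[120:260,200:350],None,fx=4,fy=4,interpolation=cv2.INTER_CUBIC);cv2.imwrite('pics/w3c.png',im2)
"
```

```text
[ 203   77   46   49 1552] [225.50515464 101.34858247] [ 0.38605595 -0.24104415  0.018     ]
[ 241  161   42   43 1259] [261.95393169 181.83240667] [ 0.48103958 -0.2289543   0.018     ]
[ 0.4875 -0.2161  0.2045] 0.04158631328774506
```

View pics/w3c.png

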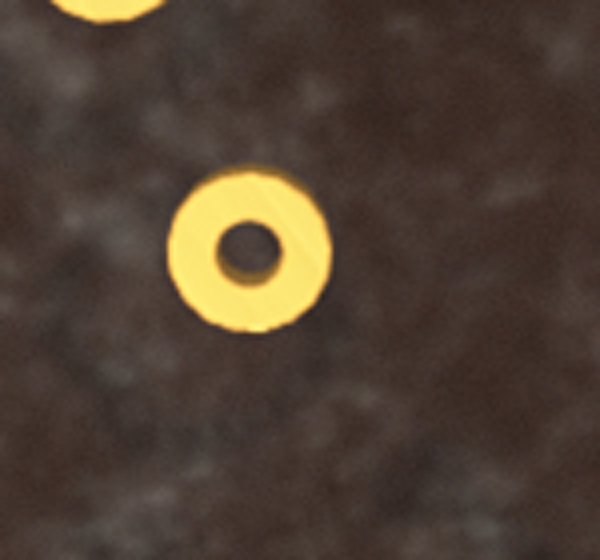

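```bash
python3 -c "
from workcell import *
from h import *
o=get_obs();go(o,[.482,-.2285,.060],-17.2)"
```

```text
tool shift mm [  1.5 -15.6 144.9] norm 145.7
rot [ 0.0086 -0.0031  0.0246]
yaw of tool y -15.79
```

Request:
drive_tool:
  targets:
    - {"translation": [0, -8, 20], "rot": [0.009, -0.003, 0.025], "gripper": 100}
    - {"translation": [0, -4, 42], "rot": [0, 0, 0], "gripper": 100}
    - {"translation": [1, -4, 42], "rot": [0, 0, 0], "gripper": 100}
    - {"translation": [0, 0, 40], "rot": [0, 0, 0], "gripper": 100}
    - {"translation": [0, 0, 0], "rot": [0, 0, 0], "gripper": 100}

```text
time_s: 3.55
tool_pos: [0.4881, -0.2192, 0.0611]
ee_rot: [0.144, 0.99, 0.0, 0.003]
contact_force: [-0.5, 1.0, -0.1]
width: 0.0856
```

```bash
python3 -c "
from workcell import *
from h import *
o=get_obs();cv2.imwrite('pics/w4.png',snapshot('wrist')[:,:,::-1])
c=get_calibration('wrist');print(proj(c,[.482,-.2285,.018],o))
go(o,[.482,-.2285,.004],-17.2)"
```

```text
[259.66749414 229.29693106]
tool shift mm [  3.5 -10.8  57.1] norm 58.2
rot [0.0018 0.0055 0.0114]
yaw of tool y -16.55
```

View pics/w4.png

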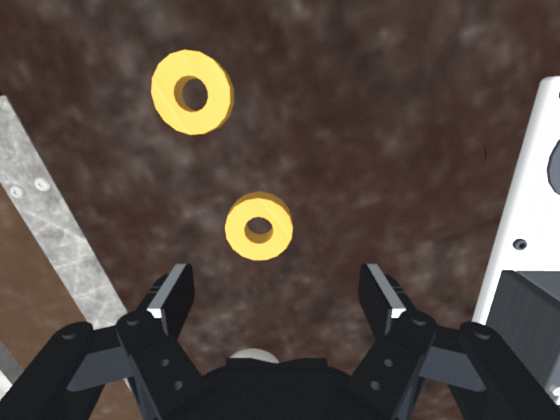

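Request:
drive_tool:
  targets:
    - {"translation": [4, -12, 0], "rot": [0, 0.005, 0.011], "gripper": 100}
    - {"translation": [0, 0, 25], "rot": [0, 0, 0], "gripper": 100}
    - {"translation": [0, 0, 15], "rot": [0, 0, 0], "gripper": 100}
    - {"translation": [0, 0, 0], "rot": [0, 0, 0], "gripper": 100}

```text
time_s: 4.1
tool_pos: [0.4882, -0.2342, 0.0312]
ee_rot: [0.149, 0.989, -0.003, 0.008]
contact_force: [0.2, 0.7, -0.2]
width: 0.0855
```

```bash
python3 -c "
from workcell import *
from h import *
o=get_obs();go(o,[.482,-.2285,.004],-17.2)"
```

```text
tool shift mm [ 8.1  3.7 27.1] norm 28.5
rot [-0.0034  0.0172  0.0016]
yaw of tool y -17.11
```

Request:
drive_tool:
  targets:
    - {"translation": [8, 4, 0], "rot": [-0.003, 0.017, 0.002], "gripper": 100}
    - {"translation": [0, 0, 10], "rot": [0, 0, 0], "gripper": 100}
    - {"translation": [0, 0, 0], "rot": [0, 0, 0], "gripper": 100}

```text
time_s: 4.47
tool_pos: [0.4825, -0.2287, 0.0228]
ee_rot: [0.15, 0.989, -0.001, 0.001]
contact_force: [0.2, -0.4, 0.1]
width: 0.0856
```

```bash
python3 -c "
from workcell import *
from h import *
o=get_obs();go(o,[.482,-.2285,.004],-17.2)"
```

```text
tool shift mm [ 0.6  0.  18.8] norm 18.8
rot [-0.0012  0.0022 -0.0008]
yaw of tool y -17.25
```

Request:
drive_tool:
  targets:
    - {"translation": [0.5, 0, 17], "rot": [0, 0.002, 0], "gripper": 100}
    - {"translation": [0, 0, 0], "rot": [0, 0, 0], "gripper": 100}

```text
time_s: 4.72
tool_pos: [0.4819, -0.2284, 0.0045]
ee_rot: [0.15, 0.989, -0.001, -0.0]
contact_force: [0.5, 0.2, 0.2]
width: 0.0854
```

```bash
python3 -c "
from workcell import *
from h import *
o=get_obs();go(o,[.482,-.2285,.004],-17.2)"
```

```text
tool shift mm [-0.1 -0.   0.5] norm 0.5
rot [-0.0011 -0.0002 -0.0008]
yaw of tool y -17.25
```

Request:
drive_tool:
  squeeze: 40
  targets:
    - {"translation": [0, 0, 0], "rot": [0, 0, 0], "gripper": 45}
    - {"translation": [0, 0, 0], "rot": [0, 0, 0], "gripper": 40}
    - {"translation": [0, 0, 0], "rot": [0, 0, 0], "gripper": 40}
    - {"translation": [0, 0, 0], "rot": [0, 0, 0], "gripper": 40}

```text
time_s: 5.22
tool_pos: [0.4824, -0.2288, 0.0048]
ee_rot: [0.15, 0.989, -0.001, 0.0]
contact_force: [-0.1, -0.4, -1.8]
width: 0.0456
```

Request:
drive_tool:
  targets:
    - {"translation": [0, 0, -5], "rot": [0, 0, 0], "gripper": 40}
    - {"translation": [0, 0, -35], "rot": [0, 0, 0], "gripper": 40}
    - {"translation": [0, 0, -40], "rot": [0, 0, 0], "gripper": 40}
    - {"translation": [0, 0, 0], "rot": [0, 0, 0], "gripper": 40}

```text
time_s: 5.72
tool_pos: [0.4817, -0.2282, 0.087]
ee_rot: [0.15, 0.989, -0.0, -0.001]
contact_force: [-0.3, -0.9, -1.2]
width: 0.0452
```

```bash
python3 -c "
from workcell import *
from h import *
o=get_obs();im=snapshot('wrist')[:,:,::-1];cv2.imwrite('pics/w5.png',im);print(o['contact_force'],o['width'])
cv2.imwrite('pics/w5c.png',cv2.resize(im[220:400,170:390],None,fx=3,fy=3,interpolation=cv2.INTER_CUBIC))
go(o,[.496,.0015,.15],-17.2)"
```

```text
[-0.27163595 -0.85797232 -1.2025888 ] 0.04523416243780134
tool shift mm [ 54.5 223.6 -63.2] norm 238.6
rot [-0.0008 -0.0011 -0.0008]
yaw of tool y -17.24
```

View pics/w5c.png

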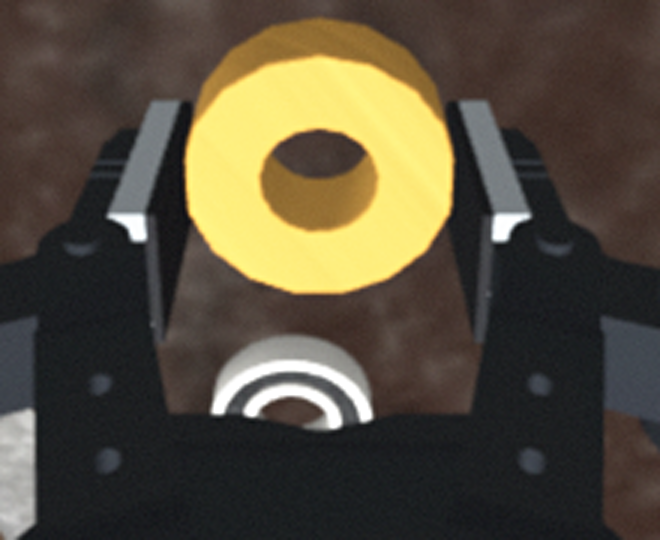

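```bash
python3 -c "
from workcell import *
from h import *
o=get_obs();c=get_calibration('wrist')
R=Rn.from_quat(o['ee_rot']).as_matrix()
for z in (.1,.0965):
  p=ray(c,(170+319.5/3-.5,220+175.5/3-.5),z,o);print(p,R.T@(p-o['tool_pos'])*1e3)
im=cv2.imread('pics/w5.png');hsv=cv2.cvtColor(im,cv2.COLOR_BGR2HSV)
m=((hsv[...,1]>100)&(hsv[...,2]>215)&(hsv[...,0]>15)&(hsv[...,0]<40)).astype(np.uint8)
n,l,s,ce=cv2.connectedComponentsWithStats(m)
for i in range(1,n):
  if s[i,4]>400:
    cs,_=cv2.findContours((l==i).astype(np.uint8),cv2.RETR_EXTERNAL,cv2.CHAIN_APPROX_NONE)
    e=cv2.fitEllipse(cs[0]);print(s[i],e,R.T@(ray(c,e[0],.1,o)-o['tool_pos'])*1e3)
"
```

```text
[ 0.47911976 -0.22635699  0.1       ] [  1.54722017   0.53733453 -15.0548094 ]
[ 0.4812341  -0.22700736  0.0965    ] [ -0.68070166   0.54250487 -11.56486271]
[ 182   65   68   73 3186] ((215.6427459716797, 101.00589752197266), (66.45219421386719, 72.80363464355469), 156.55462646484375) [ 85.86366133 -24.54895239 -14.67810466]
[ 232  238   89   80 4558] ((275.8358154296875, 277.9181823730469), (78.09945678710938, 89.20842742919922), 91.21385955810547) [  1.59489971   0.45402646 -15.05461062]
```

Request:
drive_tool:
  targets:
    - {"translation": [5, 20, -38], "rot": [0, 0, 0], "gripper": 40}
    - {"translation": [12, 50, 0], "rot": [0, 0, 0], "gripper": 40}
    - {"translation": [12, 50, 0], "rot": [0, 0, 0], "gripper": 40}
    - {"translation": [12, 50, 0], "rot": [0, 0, 0], "gripper": 40}
    - {"translation": [10, 43, 0], "rot": [0, 0, 0], "gripper": 40}

```text
time_s: 6.4
tool_pos: [0.4912, -0.0043, 0.1177]
ee_rot: [0.154, 0.988, 0.002, -0.007]
contact_force: [0.1, -0.1, -0.4]
width: 0.0456
```

```bash
python3 -c "
from workcell import *
from h import *
o=get_obs();print(o['width'])
go(o,[.4968,.0013,.11],-17.2)"
```

```text
0.04559607341600351
tool shift mm [-3.7  7.   7.6] norm 11.0
rot [ 0.0011 -0.0146 -0.0081]
yaw of tool y -17.67
```

Request:
drive_tool:
  targets:
    - {"translation": [-3.7, 7, 0], "rot": [0, -0.015, -0.008], "gripper": 40}
    - {"translation": [0, 0, 4], "rot": [0, 0, 0], "gripper": 40}
    - {"translation": [0, 0, 0], "rot": [0, 0, 0], "gripper": 40}

```text
time_s: 6.78
tool_pos: [0.4944, 0.0032, 0.1098]
ee_rot: [0.147, 0.989, 0.0, -0.003]
contact_force: [-0.6, -0.4, -1.4]
width: 0.0454
```

```bash
python3 -c "
from workcell import *
from h import *
o=get_obs();im=snapshot('wrist')[:,:,::-1];cv2.imwrite('pics/w6.png',im);print(o['contact_force'],o['width'])
cv2.imwrite('pics/w6c.png',cv2.resize(im[150:350,170:390],None,fx=3,fy=3,interpolation=cv2.INTER_CUBIC))
go(o,[.4968,.0013,.10],-17.2)"
```

```text
[-0.5843242  -0.37738117 -1.3956215 ] 0.04541524901803875
tool shift mm [-2.9 -1.1  9.8] norm 10.3
rot [-0.0001 -0.0051  0.0043]
yaw of tool y -16.95
```

View pics/w6c.png

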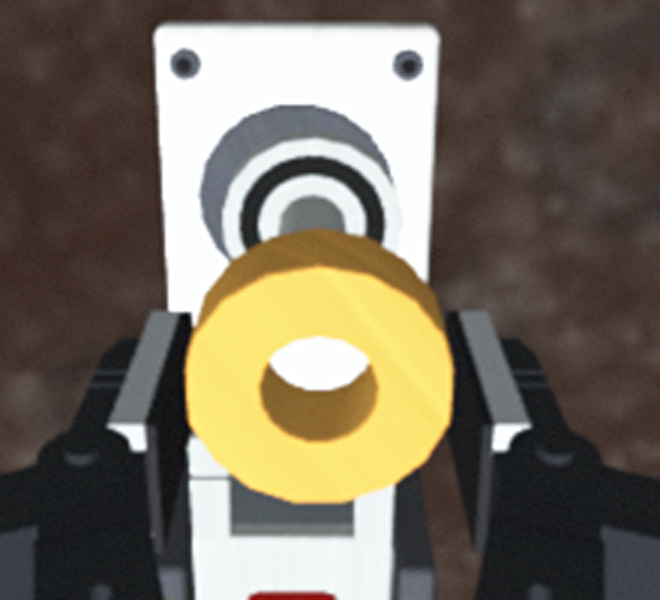

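```bash
python3 -c "
from workcell import *
from h import *
o=get_obs();c=get_calibration('wrist');im=cv2.imread('pics/w6.png')
big=cv2.resize(im[150:350,170:390],None,fx=3,fy=3,interpolation=cv2.INTER_CUBIC)
def circ(cx,cy,z,r,col):
  P=np.array([proj(c,[cx+r*np.cos(t),cy+r*np.sin(t),z],o) for t in np.linspace(0,6.283,73)])
  P=((P-[170,150]+.5)*3-.5).round().astype(np.int32);cv2.polylines(big,[P],True,col,1,cv2.LINE_AA)
R=Rn.from_quat(o['ee_rot']).as_matrix()
A=(.496,.0015)
circ(*A,.04,.024,(0,0,255));circ(*A,.04,.009,(0,255,0))
s=np.array(o['tool_pos'])+R@np.array([.0015,0,0])
circ(s[0],s[1],o['tool_pos'][2]+.0135,.024,(255,0,0));circ(s[0],s[1],o['tool_pos'][2]+.0135,.01,(255,0,0));circ(s[0],s[1],o['tool_pos'][2]-.0045,.01,(255,0,255))
circ(.4985,-.0042,.015,.029,(255,255,0))
cv2.imwrite('pics/w6o.png',big)
"
```

```text
(no output)
```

View pics/w6o.png

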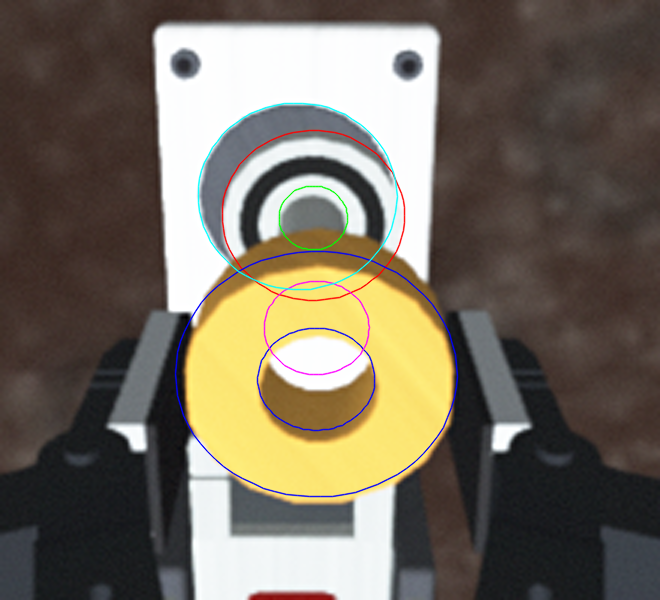

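Request:
drive_tool:
  targets:
    - {"translation": [-3.2, -1.6, 0], "rot": [0, -0.005, 0.004], "gripper": 40}
    - {"translation": [0, 0, 8], "rot": [0, 0, 0], "gripper": 40}
    - {"translation": [0, 0, 7], "rot": [0, 0, 0], "gripper": 40}
    - {"translation": [0, 0, 0], "rot": [0, 0, 0], "gripper": 40}

```text
time_s: 7.32
tool_pos: [0.4973, -0.0021, 0.0938]
ee_rot: [0.152, 0.988, -0.0, 0.0]
contact_force: [-0.2, -0.7, -1.2]
width: 0.0458
```

```bash
python3 -c "
from workcell import *
from h import *
o=get_obs();print(o['tool_pos'],o['contact_force'],o['width'])
go(o,[.4973,.0006,.088],-17.2)"
```

```text
[ 0.49734295 -0.00210234  0.09380171] [-0.16954726 -0.71812622 -1.16996194] 0.04577588294239924
tool shift mm [0.9 2.6 5.8] norm 6.4
rot [-0.0004  0.0005 -0.0044]
yaw of tool y -17.45
```

Request:
drive_tool:
  targets:
    - {"translation": [0.9, 2.6, 0], "rot": [0, 0, -0.004], "gripper": 40}
    - {"translation": [0, 0, 2], "rot": [0, 0, 0], "gripper": 40}
    - {"translation": [0, 0, 2], "rot": [0, 0, 0], "gripper": 40}

```text
time_s: 7.7
tool_pos: [0.4976, 0.001, 0.0899]
ee_rot: [0.149, 0.989, -0.0, 0.001]
contact_force: [-0.8, 0.1, -0.6]
width: 0.0455
```

```bash
cat > s.py <<'E'
from workcell import *
from h import *
import sys
a=list(map(float,sys.argv[1:4]))
o=get_obs();print(np.round(o['tool_pos'],4),'F',np.round(o['contact_force'],1),'M',np.round(o['wrist_torque'],2),'w',round(float(o['width']),4),'t',o['time_s'])
go(o,a,-17.2)
E
python3 s.py .4973 .0006 .087
```

```text
[0.4976 0.001  0.0899] F [-0.8  0.1 -0.6] M [ 0.   -0.06 -0.03] w 0.0455 t 7.7
tool shift mm [ 0.1 -0.4  2.9] norm 2.9
rot [-0.0003  0.0011  0.0002]
yaw of tool y -17.19
```

Request:
drive_tool:
  targets:
    - {"translation": [0, -0.4, 1], "rot": [0, 0, 0], "gripper": 40}
    - {"translation": [0, 0, 1.5], "rot": [0, 0, 0], "gripper": 40}

```text
time_s: 7.95
tool_pos: [0.4975, 0.0007, 0.0873]
ee_rot: [0.149, 0.989, -0.0, 0.001]
contact_force: [-0.5, 0.1, -1.2]
width: 0.0454
```

```bash
python3 s.py .4973 .0006 .085
```

```text
[0.4975 0.0007 0.0873] F [-0.5  0.1 -1.2] M [ 0.    0.04 -0.03] w 0.0454 t 7.95
tool shift mm [ 0.2 -0.1  2.3] norm 2.3
rot [-0.0003  0.0013  0.0005]
yaw of tool y -17.17
```

Request:
drive_tool:
  targets:
    - {"translation": [0, 0, 1.5], "rot": [0, 0, 0], "gripper": 40}
    - {"translation": [0, 0, 1.5], "rot": [0, 0, 0], "gripper": 40}

```text
time_s: 8.2
tool_pos: [0.4975, 0.0006, 0.0842]
ee_rot: [0.149, 0.989, -0.0, 0.001]
contact_force: [0.2, 0.2, -0.9]
width: 0.046
```

```bash
python3 s.py .4973 .0006 .080
```

```text
[0.4975 0.0006 0.0842] F [ 0.2  0.2 -0.9] M [-0.05  0.    0.01] w 0.046 t 8.2
tool shift mm [ 0.2 -0.1  4.2] norm 4.2
rot [-0.0002  0.0013  0.0004]
yaw of tool y -17.18
```

Request:
drive_tool:
  targets:
    - {"translation": [0, 0, 2], "rot": [0, 0, 0], "gripper": 40}
    - {"translation": [0, 0, 2], "rot": [0, 0, 0], "gripper": 40}

```text
time_s: 8.45
tool_pos: [0.4976, 0.0006, 0.0799]
ee_rot: [0.149, 0.989, -0.0, 0.001]
contact_force: [-0.8, -0.1, -1.0]
width: 0.0456
```

```bash
python3 s.py .4973 .0006 .045; python3 -c "
from workcell import *
import cv2
im=snapshot('wrist')[:,:,::-1]
cv2.imwrite('pics/w7c.png',cv2.resize(im[150:350,170:390],None,fx=3,fy=3,interpolation=cv2.INTER_CUBIC))"
```

```text
[0.4976 0.0006 0.0799] F [-0.8 -0.1 -1. ] M [-0.01  0.01  0.03] w 0.0456 t 8.45
tool shift mm [ 0.3 -0.1 34.9] norm 34.9
rot [-0.0003  0.0015  0.0003]
yaw of tool y -17.18
```

View pics/w7c.png

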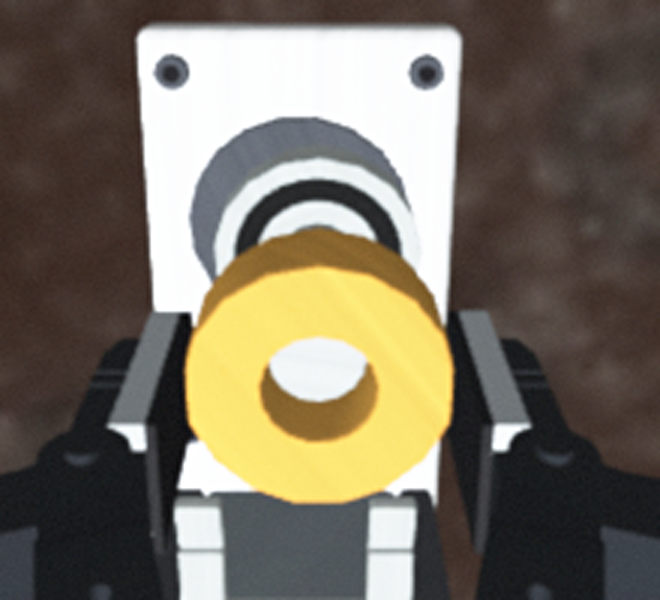

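The arbor's top is visible inside the bore, so the spacer is threaded. I'll lower it in small steps.

Request:
drive_tool:
  targets:
    - {"translation": [0.1, 0, 4], "rot": [0, 0, 0], "gripper": 40}
    - {"translation": [0, 0, 4], "rot": [0, 0.001, 0], "gripper": 40}
    - {"translation": [0, 0, 4], "rot": [0, 0, 0], "gripper": 40}

```text
time_s: 8.88
tool_pos: [0.4974, 0.0006, 0.067]
ee_rot: [0.149, 0.989, -0.0, 0.0]
contact_force: [0.3, 0.1, -0.5]
width: 0.0457
```

```bash
python3 s.py .4975 .0006 .045
```

```text
[0.4974 0.0006 0.067 ] F [ 0.3  0.1 -0.5] M [0.04 0.   0.03] w 0.0457 t 8.875
tool shift mm [-0.1  0.  22. ] norm 22.0
rot [-0.0003  0.0004  0.0004]
yaw of tool y -17.18
```

Request:
drive_tool:
  targets:
    - {"translation": [0, 0, 5], "rot": [0, 0, 0], "gripper": 40}
    - {"translation": [0, 0, 5], "rot": [0, 0, 0], "gripper": 40}
    - {"translation": [0, 0, 5], "rot": [0, 0, 0], "gripper": 40}
    - {"translation": [0, 0, 3], "rot": [0, 0, 0], "gripper": 40}

```text
time_s: 9.38
tool_pos: [0.4971, 0.0007, 0.0473]
ee_rot: [0.149, 0.989, -0.0, -0.0]
contact_force: [-0.5, -0.1, -1.0]
width: 0.0456
```

```bash
python3 s.py .4975 .0006 .045
```

```text
[0.4971 0.0007 0.0473] F [-0.5 -0.1 -1. ] M [-0.05 -0.03  0.02] w 0.0456 t 9.375
tool shift mm [-0.4  0.1  2.3] norm 2.3
rot [-0.0004 -0.0004  0.0004]
yaw of tool y -17.18
```

Request:
drive_tool:
  targets:
    - {"translation": [-0.3, 0, 1], "rot": [0, 0, 0], "gripper": 40}
    - {"translation": [0, 0, 1], "rot": [0, 0, 0], "gripper": 40}

```text
time_s: 9.62
tool_pos: [0.4974, 0.0006, 0.045]
ee_rot: [0.149, 0.989, -0.0, -0.0]
contact_force: [0.4, -0.2, -0.0]
width: 0.0451
```

Request:
drive_tool:
  targets:
    - {"translation": [0, 0, 0.7], "rot": [0, 0, 0], "gripper": 40}

```text
time_s: 9.75
tool_pos: [0.4975, 0.0006, 0.0444]
ee_rot: [0.149, 0.989, -0.0, -0.0]
contact_force: [-0.1, 0.3, -0.9]
width: 0.0456
```

Request:
drive_tool:
  targets:
    - {"translation": [0, 0, 0.8], "rot": [0, 0, 0], "gripper": 40}

```text
time_s: 9.88
tool_pos: [0.4977, 0.0005, 0.0438]
ee_rot: [0.149, 0.989, -0.0, -0.0]
contact_force: [-0.6, -0.9, 1.1]
width: 0.0457
```

Request:
drive_tool:
  targets:
    - {"translation": [0, 0, 0.8], "rot": [0, 0, 0], "gripper": 40}

```text
time_s: 10.0
tool_pos: [0.4978, 0.0005, 0.0433]
ee_rot: [0.149, 0.989, -0.0, 0.0]
contact_force: [-1.6, 1.1, 1.9]
width: 0.0453
```

Request:
drive_tool:
  targets:
    - {"translation": [0, 0, 0], "rot": [0, 0, 0], "gripper": 65}
    - {"translation": [0, 0, 0], "rot": [0, 0, 0], "gripper": 80}
    - {"translation": [0, 0, 0], "rot": [0, 0, 0], "gripper": 80}

```text
time_s: 10.38
tool_pos: [0.4982, 0.0005, 0.0435]
ee_rot: [0.149, 0.989, -0.0, 0.0]
contact_force: [0.6, 0.3, -0.6]
width: 0.0683
```

Request:
drive_tool:
  targets:
    - {"translation": [0, 0, -20], "rot": [0, 0, 0], "gripper": 80}
    - {"translation": [0, 0, -45], "rot": [0, 0, 0], "gripper": 100}
    - {"translation": [0, 0, -40], "rot": [0, 0, 0], "gripper": 100}
    - {"translation": [0, 0, 0], "rot": [0, 0, 0], "gripper": 100}

```text
time_s: 10.88
tool_pos: [0.4974, 0.0006, 0.1506]
ee_rot: [0.149, 0.989, -0.0, -0.0]
contact_force: [0.0, 0.4, -0.2]
width: 0.0855
```

```bash
python3 s.py .4996 .205 .15; python3 -c "
from workcell import *
import cv2
im=snapshot('wrist')[:,:,::-1];cv2.imwrite('pics/w8.png',im)"
```

```text
[0.4974 0.0006 0.1506] F [ 0.   0.4 -0.2] M [-0.02  0.06 -0.02] w 0.0855 t 10.875
tool shift mm [ 58.3 195.9   0.6] norm 204.4
rot [-0.0004 -0.0008  0.0003]
yaw of tool y -17.18
```

View pics/w8.png

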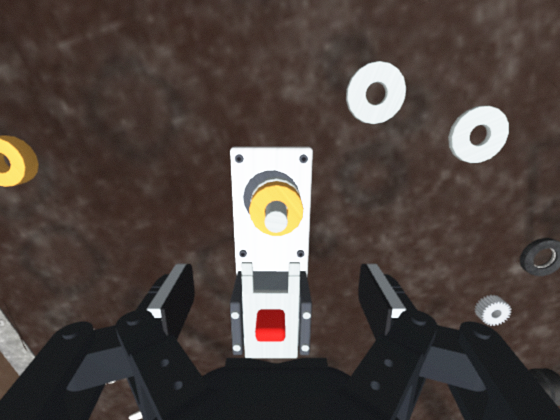

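The spacer is seated on the arbor at about (275,208), and the gripper lifted clear. Next, the washer.

Request:
drive_tool:
  targets:
    - {"translation": [14, 49, 0], "rot": [0, 0, 0], "gripper": 100}
    - {"translation": [15, 49, 0], "rot": [0, 0, 0], "gripper": 100}
    - {"translation": [15, 49, 10], "rot": [0, 0, 0], "gripper": 100}
    - {"translation": [14, 48, 20], "rot": [0, 0, 0], "gripper": 100}
    - {"translation": [0, 0, 0], "rot": [0, 0, 0], "gripper": 100}

```text
time_s: 11.55
tool_pos: [0.4944, 0.2082, 0.1102]
ee_rot: [0.151, 0.988, -0.002, -0.007]
contact_force: [-1.1, 0.1, -0.6]
width: 0.085
```

```bash
python3 s.py .4996 .205 .06; python3 -c "
from workcell import *
from h import *
o=get_obs();im=snapshot('wrist')[:,:,::-1];cv2.imwrite('pics/w9.png',im);c=get_calibration('wrist')
hsv=cv2.cvtColor(np.ascontiguousarray(im),cv2.COLOR_BGR2HSV);m=((hsv[...,1]<60)&(hsv[...,2]>150)).astype(np.uint8)
n,l,s,ce=cv2.connectedComponentsWithStats(m)
for i in range(1,n):
  if s[i,4]>500:
    cs,_=cv2.findContours((l==i).astype(np.uint8),cv2.RETR_EXTERNAL,cv2.CHAIN_APPROX_NONE);e=cv2.fitEllipse(cs[0]);print(s[i],np.round(e[0],1),ray(c,e[0],.008,o))
"
```

```text
[0.4944 0.2082 0.1102] F [-1.1  0.1 -0.6] M [ 0.02 -0.06 -0.07] w 0.085 t 11.55
tool shift mm [-6.5 -1.2 50.2] norm 50.6
rot [-0.0055 -0.0124 -0.0038]
yaw of tool y -17.42
[ 124  141   63   62 2604] [154.7 171.5] [0.43187049 0.11849292 0.008     ]
[ 245  184   60   57 2310] [274.8 212.2] [0.49784487 0.20602536 0.008     ]
[  11  225  110  118 5295] [ 66.8 275. ] [ 0.49938242 -0.00600316  0.008     ]
```

View pics/w9.png

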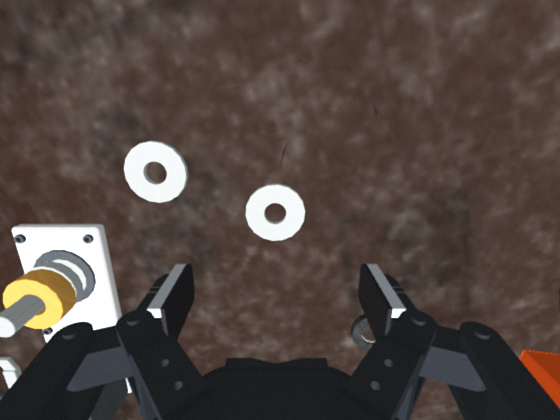

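Request:
drive_tool:
  targets:
    - {"translation": [-5.2, -0.5, 10], "rot": [-0.005, -0.012, -0.004], "gripper": 100}
    - {"translation": [0, 0, 30], "rot": [0, 0, 0], "gripper": 100}
    - {"translation": [0, 0, 30], "rot": [0, 0, 0], "gripper": 100}
    - {"translation": [0, 0, 0], "rot": [0, 0, 0], "gripper": 100}

```text
time_s: 12.1
tool_pos: [0.501, 0.1994, 0.0377]
ee_rot: [0.152, 0.988, -0.001, 0.001]
contact_force: [-0.1, -0.3, 0.6]
width: 0.0855
```

```bash
python3 s.py .4982 .2057 .0025
```

```text
[0.501  0.1994 0.0377] F [-0.1 -0.3  0.6] M [0.04 0.01 0.01] w 0.0855 t 12.1
tool shift mm [ 4.7  5.2 35.1] norm 35.8
rot [-0.0013  0.003  -0.0055]
yaw of tool y -17.52
```

Request:
drive_tool:
  targets:
    - {"translation": [4.7, 5.2, 0], "rot": [-0.001, 0.003, -0.005], "gripper": 100}
    - {"translation": [0, 0, 15], "rot": [0, 0, 0], "gripper": 100}
    - {"translation": [0, 0, 8], "rot": [0, 0, 0], "gripper": 100}
    - {"translation": [0, 0, 0], "rot": [0, 0, 0], "gripper": 100}

```text
time_s: 12.6
tool_pos: [0.5006, 0.2053, 0.0162]
ee_rot: [0.151, 0.989, 0.001, 0.002]
contact_force: [0.4, 0.8, -0.3]
width: 0.0854
```

```bash
python3 s.py .4982 .2057 .0025
```

```text
[0.5006 0.2053 0.0162] F [ 0.4  0.8 -0.3] M [-0.02 -0.04 -0.02] w 0.0854 t 12.6
tool shift mm [ 2.5 -0.4 13.7] norm 13.9
rot [ 0.0024  0.0044 -0.0022]
yaw of tool y -17.32
```

Request:
drive_tool:
  targets:
    - {"translation": [2.5, -0.4, 4], "rot": [0.002, 0.004, -0.002], "gripper": 100}
    - {"translation": [0, 0, 7], "rot": [0, 0, 0], "gripper": 90}
    - {"translation": [0, 0, 0], "rot": [0, 0, 0], "gripper": 80}

```text
time_s: 12.98
tool_pos: [0.4983, 0.2059, 0.0048]
ee_rot: [0.149, 0.989, 0.0, 0.0]
contact_force: [-0.6, 0.1, -0.1]
width: 0.0683
```

```bash
python3 s.py .4982 .2057 .0025
```

```text
[0.4983 0.2059 0.0048] F [-0.6  0.1 -0.1] M [ 0.02 -0.01  0.01] w 0.0683 t 12.975
tool shift mm [-0.  -0.2  2.3] norm 2.4
rot [0.0006 0.0007 0.0004]
yaw of tool y -17.18
```

Request:
drive_tool:
  targets:
    - {"translation": [0, -0.2, 3.6], "rot": [0, 0, 0], "gripper": 75}
    - {"translation": [0, 0, 0], "rot": [0, 0, 0], "gripper": 68}

```text
time_s: 13.22
tool_pos: [0.4983, 0.2058, 0.0011]
ee_rot: [0.149, 0.989, 0.0, 0.0]
contact_force: [-0.3, -0.4, 0.3]
width: 0.0582
```

```bash
python3 s.py .4982 .2057 .0015
```

```text
[0.4983 0.2058 0.0011] F [-0.3 -0.4  0.3] M [-0.01  0.02  0.01] w 0.0582 t 13.225
tool shift mm [ 0.1 -0.1 -0.4] norm 0.4
rot [0.0006 0.0008 0.0004]
yaw of tool y -17.18
```

Request:
drive_tool:
  squeeze: 40
  targets:
    - {"translation": [0, 0, 0], "rot": [0, 0, 0], "gripper": 50}
    - {"translation": [0, 0, 0], "rot": [0, 0, 0], "gripper": 48}
    - {"translation": [0, 0, 0], "rot": [0, 0, 0], "gripper": 48}

```text
time_s: 13.6
tool_pos: [0.4988, 0.2058, 0.0023]
ee_rot: [0.149, 0.989, 0.0, 0.001]
contact_force: [0.6, -0.0, -0.2]
width: 0.0505
```

Request:
drive_tool:
  targets:
    - {"translation": [0, 0, -5], "rot": [0, 0, 0], "gripper": 48}
    - {"translation": [0, 0, -40], "rot": [0, 0, 0], "gripper": 48}
    - {"translation": [0, 0, -50], "rot": [0, 0, 0], "gripper": 48}
    - {"translation": [0, 0, -30], "rot": [0, 0, 0], "gripper": 48}
    - {"translation": [0, 0, 0], "rot": [0, 0, 0], "gripper": 48}

```text
time_s: 14.22
tool_pos: [0.4978, 0.2055, 0.1305]
ee_rot: [0.149, 0.989, -0.0, -0.0]
contact_force: [-0.5, -0.1, -0.5]
width: 0.0505
```

```bash
python3 s.py .4978 .0005 .13; python3 -c "
from workcell import *
from h import *
o=get_obs();im=np.ascontiguousarray(snapshot('wrist')[:,:,::-1]);cv2.imwrite('pics/w10.png',im);c=get_calibration('wrist')
R=Rn.from_quat(o['ee_rot']).as_matrix()
cv2.imwrite('pics/w10c.png',cv2.resize(im[200:400,170:390],None,fx=3,fy=3,interpolation=cv2.INTER_CUBIC))
hsv=cv2.cvtColor(im,cv2.COLOR_BGR2HSV);m=((hsv[...,1]<60)&(hsv[...,2]>150)).astype(np.uint8)
n,l,s,ce=cv2.connectedComponentsWithStats(m)
for i in range(1,n):
  if s[i,4]>1000:
    cs,_=cv2.findContours((l==i).astype(np.uint8),cv2.RETR_EXTERNAL,cv2.CHAIN_APPROX_NONE);e=cv2.fitEllipse(cs[0]);p=ray(c,e[0],o['tool_pos'][2]+.007,o);print(s[i],np.round(e[0],1),R.T@(p-o['tool_pos'])*1e3)
"
```

```text
[0.4978 0.2055 0.1305] F [-0.5 -0.1 -0.5] M [ 0.01  0.01 -0.07] w 0.0505 t 14.225
tool shift mm [ -60.6 -195.9    0.5] norm 205.0
rot [-0.0002 -0.0004  0.0002]
yaw of tool y -17.19
[ 134  132   59   59 2296] [163.3 161.2] [ 59.51012192 -52.34694843  -6.96658821]
[  28  213  101  117 5498] [ 79.1 266.8] [   3.22659022 -104.09317737   -6.97716603]
[ 229  226   95   87 5700] [275.8 268.8] [ 2.07888141  0.41902152 -6.99930012]
```

View pics/w10c.png

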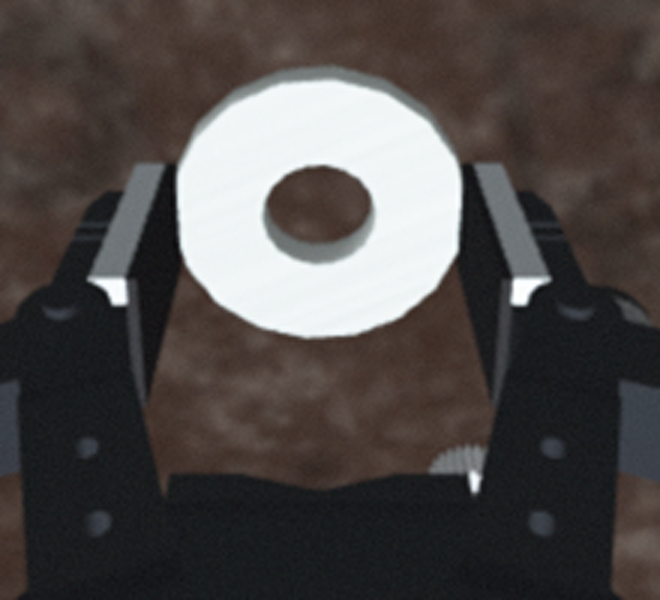

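Request:
drive_tool:
  targets:
    - {"translation": [-15, -48, 0], "rot": [0, 0, 0], "gripper": 48}
    - {"translation": [-15, -49, 0], "rot": [0, 0, 0], "gripper": 48}
    - {"translation": [-15, -49, 0], "rot": [0, 0, 0], "gripper": 48}
    - {"translation": [-15, -49, 0], "rot": [0, 0, 0], "gripper": 48}
    - {"translation": [0, 0, 0], "rot": [0, 0, 0], "gripper": 48}

```text
time_s: 14.9
tool_pos: [0.4907, -0.0034, 0.1192]
ee_rot: [0.148, 0.989, -0.001, -0.008]
contact_force: [0.5, 0.7, -0.2]
width: 0.0504
```

```bash
python3 s.py .4984 .0003 .1
```

```text
[ 0.4907 -0.0034  0.1192] F [ 0.5  0.7 -0.2] M [-0.   -0.02 -0.03] w 0.0504 t 14.9
tool shift mm [-6.5  5.9 19. ] norm 21.0
rot [-0.0047 -0.0155  0.0031]
yaw of tool y -17.02
```

Request:
drive_tool:
  targets:
    - {"translation": [-6.5, 5.9, 0], "rot": [-0.005, -0.015, 0.003], "gripper": 48}
    - {"translation": [0, 0, 6], "rot": [0, 0, 0], "gripper": 48}
    - {"translation": [0, 0, 5], "rot": [0, 0, 0], "gripper": 48}
    - {"translation": [0, 0, 0], "rot": [0, 0, 0], "gripper": 48}

```text
time_s: 15.4
tool_pos: [0.497, 0.0038, 0.1038]
ee_rot: [0.148, 0.989, 0.001, -0.003]
contact_force: [-0.0, 0.3, -0.5]
width: 0.0504
```

```bash
python3 s.py .4984 .0003 .095
```

```text
[0.497  0.0038 0.1038] F [-0.   0.3 -0.5] M [ 0.08 -0.   -0.01] w 0.0504 t 15.4
tool shift mm [-2.5 -3.   8.8] norm 9.6
rot [ 0.0007 -0.0055  0.0028]
yaw of tool y -17.04
```

Request:
drive_tool:
  targets:
    - {"translation": [-2.5, -3, 0], "rot": [0.001, -0.005, 0.003], "gripper": 48}
    - {"translation": [0, 0, 5], "rot": [0, 0, 0], "gripper": 48}
    - {"translation": [0, 0, 0], "rot": [0, 0, 0], "gripper": 48}

```text
time_s: 15.78
tool_pos: [0.4988, 0.0007, 0.0986]
ee_rot: [0.149, 0.989, -0.0, 0.0]
contact_force: [0.2, 0.4, -0.5]
width: 0.0507
```

```bash
python3 s.py .4984 .0003 .091
```

```text
[0.4988 0.0007 0.0986] F [ 0.2  0.4 -0.5] M [ 0.02 -0.   -0.02] w 0.0507 t 15.775
tool shift mm [ 0.2 -0.5  7.6] norm 7.6
rot [-0.0003  0.0003  0.001 ]
yaw of tool y -17.15
```

Request:
drive_tool:
  targets:
    - {"translation": [0.2, -0.4, 3], "rot": [0, 0, 0.001], "gripper": 48}
    - {"translation": [0, 0, 4], "rot": [0, 0, 0], "gripper": 48}
    - {"translation": [0, 0, 0], "rot": [0, 0, 0], "gripper": 48}

```text
time_s: 16.15
tool_pos: [0.4985, 0.0002, 0.0913]
ee_rot: [0.15, 0.989, -0.0, 0.0]
contact_force: [0.4, -0.9, -0.8]
width: 0.0504
```

```bash
python3 s.py .4984 .0003 .083; python3 -c "
from workcell import *
import cv2
im=snapshot('wrist')[:,:,::-1]
cv2.imwrite('pics/w11c.png',cv2.resize(im[150:350,170:390],None,fx=3,fy=3,interpolation=cv2.INTER_CUBIC))"
```

```text
[4.985e-01 2.000e-04 9.130e-02] F [ 0.4 -0.9 -0.8] M [-0.02  0.03 -0.03] w 0.0504 t 16.15
tool shift mm [0.2 0.1 8.3] norm 8.3
rot [-0.0002  0.0007 -0.0005]
yaw of tool y -17.23
```

View pics/w11c.png

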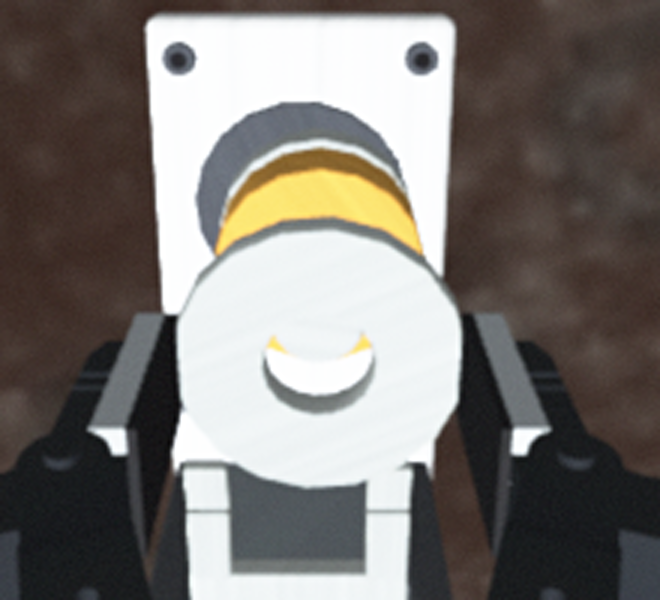

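Request:
drive_tool:
  targets:
    - {"translation": [0.1, 0, 2], "rot": [0, 0, 0], "gripper": 48}
    - {"translation": [0, 0, 1.5], "rot": [0, 0, 0], "gripper": 48}
    - {"translation": [0, 0, 1.2], "rot": [0, 0, 0], "gripper": 48}

```text
time_s: 16.58
tool_pos: [0.4989, 0.0001, 0.0868]
ee_rot: [0.15, 0.989, -0.0, 0.001]
contact_force: [0.6, 1.5, -1.4]
width: 0.0503
```

Request:
drive_tool:
  targets:
    - {"translation": [0, 0, 1], "rot": [0, 0, 0], "gripper": 48}

```text
time_s: 16.7
tool_pos: [0.4988, 0.0001, 0.0857]
ee_rot: [0.15, 0.989, -0.0, 0.001]
contact_force: [-0.7, -0.9, 0.8]
width: 0.0506
```

Request:
drive_tool:
  targets:
    - {"translation": [0, 0, 1], "rot": [0, 0, 0], "gripper": 48}

```text
time_s: 16.82
tool_pos: [0.4988, 0.0001, 0.0848]
ee_rot: [0.15, 0.989, -0.0, 0.001]
contact_force: [-2.8, -0.2, -0.8]
width: 0.0507
```

Request:
drive_tool:
  targets:
    - {"translation": [0.6, 0, 0.8], "rot": [0, 0, 0], "gripper": 48}

```text
time_s: 16.95
tool_pos: [0.4981, 0.0003, 0.0838]
ee_rot: [0.15, 0.989, -0.0, 0.001]
contact_force: [0.2, 0.1, 0.1]
width: 0.0506
```

Request:
drive_tool:
  targets:
    - {"translation": [0, 0, 1], "rot": [0, 0.001, 0], "gripper": 48}

```text
time_s: 17.08
tool_pos: [0.4981, 0.0004, 0.0828]
ee_rot: [0.15, 0.989, -0.0, 0.0]
contact_force: [0.7, -0.0, -0.5]
width: 0.0502
```

Request:
drive_tool:
  targets:
    - {"translation": [0, 0, 1], "rot": [0, 0, 0], "gripper": 48}

```text
time_s: 17.2
tool_pos: [0.4982, 0.0004, 0.0817]
ee_rot: [0.15, 0.989, -0.0, 0.0]
contact_force: [0.1, 0.6, 0.0]
width: 0.0505
```

```bash
python3 s.py .4980 .0003 .06; python3 -c "
from workcell import *
import cv2
im=snapshot('wrist')[:,:,::-1]
cv2.imwrite('pics/w12c.png',cv2.resize(im[150:350,170:390],None,fx=3,fy=3,interpolation=cv2.INTER_CUBIC))"
```

```text
[4.982e-01 4.000e-04 8.170e-02] F [0.1 0.6 0. ] M [ 0.   -0.04  0.04] w 0.0505 t 17.2
tool shift mm [ 0.2 -0.1 21.7] norm 21.7
rot [-0.0001  0.0004 -0.0003]
yaw of tool y -17.22
```

View pics/w12c.png

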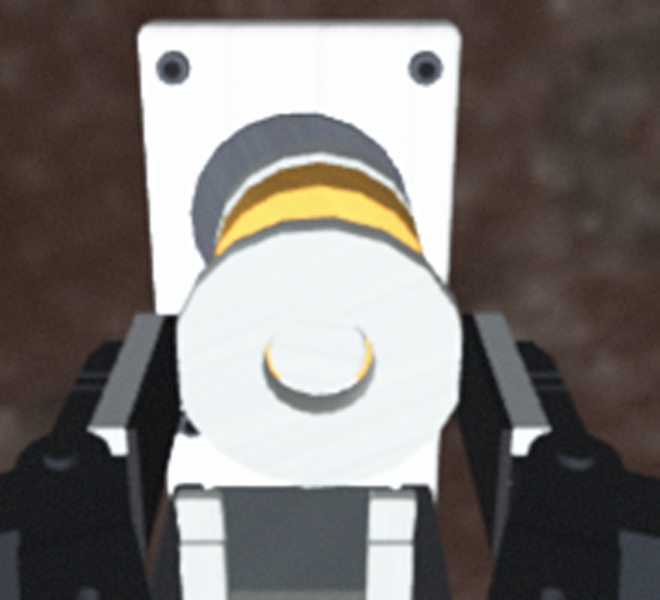

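The arbor is inside the washer bore, with the hole at (318,360) in the crop. Lowering it now.

Request:
drive_tool:
  targets:
    - {"translation": [0.1, 0, 3], "rot": [0, 0, 0], "gripper": 48}
    - {"translation": [0, 0, 3.5], "rot": [0, 0, 0], "gripper": 48}
    - {"translation": [0, 0, 3.5], "rot": [0, 0, 0], "gripper": 48}

```text
time_s: 17.62
tool_pos: [0.4982, 0.0004, 0.0711]
ee_rot: [0.15, 0.989, -0.0, 0.0]
contact_force: [0.2, -0.4, -1.6]
width: 0.0505
```

```bash
python3 s.py .4980 .0003 .06
```

```text
[4.982e-01 4.000e-04 7.110e-02] F [ 0.2 -0.4 -1.6] M [-0.02  0.06 -0.01] w 0.0505 t 17.625
tool shift mm [ 0.1 -0.1 11.1] norm 11.1
rot [-0.      0.0007 -0.0004]
yaw of tool y -17.22
```

Request:
drive_tool:
  targets:
    - {"translation": [0.1, 0, 3], "rot": [0, 0, 0], "gripper": 48}
    - {"translation": [0, 0, 3], "rot": [0, 0, 0], "gripper": 48}
    - {"translation": [0, 0, 3], "rot": [0, 0, 0], "gripper": 48}

```text
time_s: 18.0
tool_pos: [0.4979, 0.0004, 0.0612]
ee_rot: [0.15, 0.989, -0.0, 0.0]
contact_force: [0.7, 0.6, -0.6]
width: 0.0505
```

Request:
drive_tool:
  targets:
    - {"translation": [0, 0, 1], "rot": [0, 0, 0], "gripper": 48}

```text
time_s: 18.12
tool_pos: [0.4978, 0.0004, 0.0599]
ee_rot: [0.15, 0.989, -0.0, -0.0]
contact_force: [-0.2, -0.5, -1.5]
width: 0.0508
```

Request:
drive_tool:
  targets:
    - {"translation": [0, 0, 1], "rot": [0, 0, 0], "gripper": 48}

```text
time_s: 18.25
tool_pos: [0.4978, 0.0004, 0.059]
ee_rot: [0.15, 0.989, -0.0, -0.0]
contact_force: [-0.7, 0.5, 1.1]
width: 0.0505
```

Request:
drive_tool:
  targets:
    - {"translation": [0, 0, 0.6], "rot": [0, 0, 0], "gripper": 48}

```text
time_s: 18.38
tool_pos: [0.4979, 0.0004, 0.0585]
ee_rot: [0.15, 0.989, -0.0, -0.0]
contact_force: [-1.2, 0.2, 1.6]
width: 0.0503
```

Request:
drive_tool:
  targets:
    - {"translation": [0, 0, 0], "rot": [0, 0, 0], "gripper": 70}
    - {"translation": [0, 0, 0], "rot": [0, 0, 0], "gripper": 85}
    - {"translation": [0, 0, 0], "rot": [0, 0, 0], "gripper": 85}

```text
time_s: 18.75
tool_pos: [0.4984, 0.0003, 0.0589]
ee_rot: [0.15, 0.989, -0.0, 0.001]
contact_force: [0.3, -0.1, -0.1]
width: 0.0725
```

Request:
drive_tool:
  targets:
    - {"translation": [0, 0, -20], "rot": [0, 0, 0], "gripper": 85}
    - {"translation": [0, 0, -45], "rot": [0, 0, 0], "gripper": 85}
    - {"translation": [0, 0, -30], "rot": [0, 0, 0], "gripper": 70}
    - {"translation": [0, 0, 0], "rot": [0, 0, 0], "gripper": 65}

```text
time_s: 19.25
tool_pos: [0.4977, 0.0004, 0.1557]
ee_rot: [0.15, 0.989, -0.0, -0.0]
contact_force: [0.4, 0.2, -1.3]
width: 0.0554
```

```bash
python3 s.py .590 -.0324 .15; python3 -c "
from workcell import *
from h import *
import json
o=get_obs();c=get_calibration('wrist')
im=np.ascontiguousarray(snapshot('wrist')[:,:,::-1]);cv2.imwrite('pics/w13.png',im)
cv2.imwrite('pics/w13c.png',cv2.resize(im[120:380,170:390],None,fx=2.3,fy=2.3,interpolation=cv2.INTER_CUBIC))"
```

```text
[4.977e-01 4.000e-04 1.557e-01] F [ 0.4  0.2 -1.3] M [ 0.03  0.06 -0.04] w 0.0554 t 19.25
tool shift mm [-97.9  -4.    5.7] norm 98.1
rot [-0.0002 -0.0004 -0.0005]
yaw of tool y -17.23
```

View pics/w13c.png

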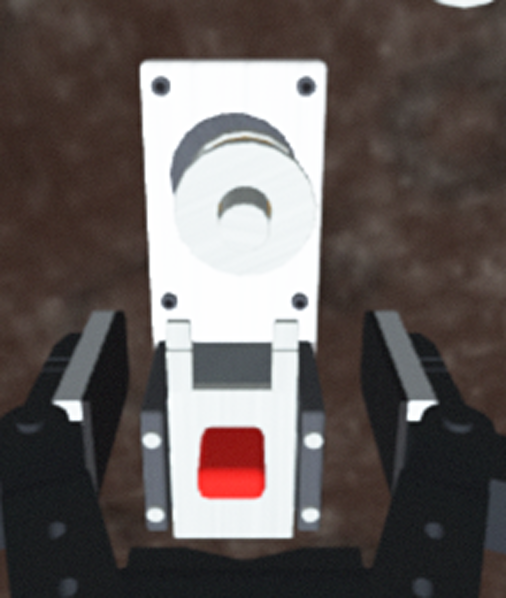

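```bash
python3 -c "
from workcell import *
from h import *
o=get_obs();c=get_calibration('wrist')
f=lambda u,v:np.array([170+(u+.5)/2.3-.5,120+(v+.5)/2.3-.5])
for q in((232,448),(203,430),(262,430),(263,468),(201,468)):
  print(ray(c,f(*q),.099,o).round(4))
go(o,[.590,-.032,.13],-17.2)"
```

```text
[ 0.5697 -0.0261  0.099 ]
[ 0.5593 -0.0336  0.099 ]
[ 0.5655 -0.0136  0.099 ]
[ 0.5814 -0.018   0.099 ]
[ 0.5747 -0.0395  0.099 ]
tool shift mm [-98.8  -3.4  23.9] norm 101.7
rot [-0.0006 -0.003  -0.0005]
yaw of tool y -17.23
```

```bash
python3 -c "
from workcell import *
from h import *
o=get_obs();c=get_calibration('wrist')
f=lambda u,v:np.array([170+(u+.5)/2.3-.5,120+(v+.5)/2.3-.5])
for q in((232,483),(232,468),(232,498)):
  print(ray(c,f(*q),.099,o).round(4))
im=cv2.imread('pics/w13.png');O=np.array([.4985,-.0042]);x=np.array([.9553,-.2957]);y=np.array([.2957,.9553])
for z in(.069,.099):
  P=np.array([proj(c,[*(O+x*(.096+a)+y*b),z],o) for a,b in((-.007,-.013),(-.007,.013),(.007,.013),(.007,-.013))])
  cv2.polylines(im,[P.round().astype(np.int32)],True,(0,255,0),1)
cv2.imwrite('pics/w13o.png',cv2.resize(im[250:380,200:350],None,fx=4,fy=4))"
```

```text
[ 0.5844 -0.0308  0.099 ]
[ 0.578  -0.0287  0.099 ]
[ 0.5909 -0.0328  0.099 ]
```

View pics/w13o.png

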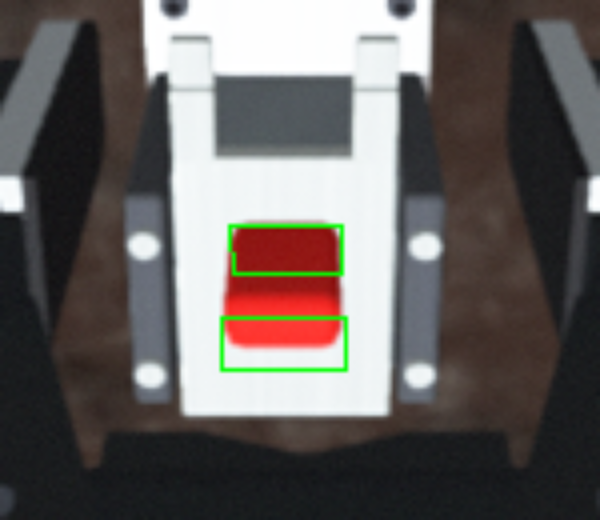

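Request:
drive_tool:
  targets:
    - {"translation": [-45, -2, 0], "rot": [0, 0, 0], "gripper": 65}
    - {"translation": [-45, -1, 0], "rot": [0, 0, 0], "gripper": 65}
    - {"translation": [-8, 0, 10], "rot": [0, -0.003, 0], "gripper": 65}
    - {"translation": [0, 0, 0], "rot": [0, 0, 0], "gripper": 65}

```text
time_s: 19.8
tool_pos: [0.5863, -0.0309, 0.135]
ee_rot: [0.15, 0.989, -0.0, -0.006]
contact_force: [0.0, -0.1, 0.4]
width: 0.0555
```

```bash
python3 s.py .590 -.0325 .110
```

```text
[ 0.5863 -0.0309  0.135 ] F [ 0.  -0.1  0.4] M [ 0.01 -0.02 -0.01] w 0.0555 t 19.8
tool shift mm [-4.3 -0.4 25. ] norm 25.4
rot [-0.0018 -0.0117 -0.    ]
yaw of tool y -17.2
```

Request:
drive_tool:
  targets:
    - {"translation": [-4.3, -0.4, 5], "rot": [-0.002, -0.012, 0], "gripper": 65}
    - {"translation": [0, 0, 15], "rot": [0, 0, 0], "gripper": 65}
    - {"translation": [0, 0, 10], "rot": [0, 0, 0], "gripper": 65}
    - {"translation": [0, 0, 0], "rot": [0, 0, 0], "gripper": 65}

```text
time_s: 20.3
tool_pos: [0.5869, -0.0312, 0.1013]
ee_rot: [0.149, 0.989, 0.0, -0.001]
contact_force: [-0.9, -0.4, -0.7]
width: 0.0555
```

```bash
python3 s.py .590 -.0325 .079;python3 -c "
from workcell import *
import cv2
im=snapshot('wrist')[:,:,::-1];cv2.imwrite('pics/w14.png',im)"
```

```text
[ 0.5869 -0.0312  0.1013] F [-0.9 -0.4 -0.7] M [0.02 0.02 0.  ] w 0.0555 t 20.3
tool shift mm [-3.4 -0.3 22.3] norm 22.5
rot [-0.     -0.0029  0.0009]
yaw of tool y -17.15
```

View pics/w14.png

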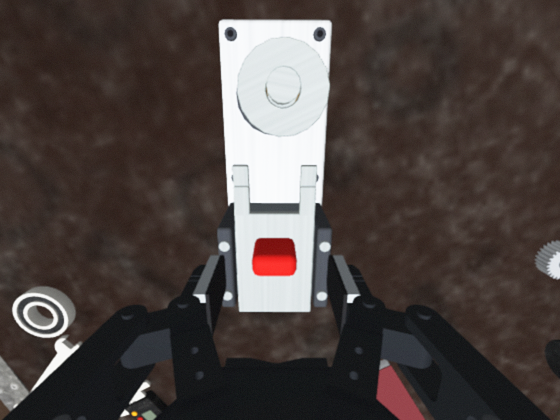

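Request:
drive_tool:
  targets:
    - {"translation": [-1, -0.3, 8], "rot": [0, -0.003, 0.001], "gripper": 65}
    - {"translation": [0, 0, 7], "rot": [0, 0, 0], "gripper": 65}
    - {"translation": [0, 0, 6], "rot": [0, 0, 0], "gripper": 65}
    - {"translation": [0, 0, 0], "rot": [0, 0, 0], "gripper": 65}

```text
time_s: 20.85
tool_pos: [0.5889, -0.032, 0.0802]
ee_rot: [0.15, 0.989, -0.0, 0.001]
contact_force: [0.5, -0.4, -0.2]
width: 0.0557
```

```bash
python3 s.py .588 -.0318 .078
```

```text
[ 0.5889 -0.032   0.0802] F [ 0.5 -0.4 -0.2] M [ 0.05 -0.01  0.07] w 0.0557 t 20.85
tool shift mm [ 0.9 -0.1  2.2] norm 2.4
rot [ 0.0002  0.0027 -0.0001]
yaw of tool y -17.21
```

Request:
drive_tool:
  squeeze: 60
  targets:
    - {"translation": [0, 0, 1], "rot": [0, 0.002, 0], "gripper": 40}
    - {"translation": [0, 0, 0], "rot": [0, 0, 0], "gripper": 20}
    - {"translation": [0, 0, 0], "rot": [0, 0, 0], "gripper": 20}
    - {"translation": [0, 0, 0], "rot": [0, 0, 0], "gripper": 20}

```text
time_s: 21.35
tool_pos: [0.5889, -0.0331, 0.0796]
ee_rot: [0.15, 0.989, -0.001, 0.0]
contact_force: [0.2, -1.3, -1.3]
width: 0.0245
```

```bash
python3 s.py .5373 -.0158 .079
```

```text
[ 0.5889 -0.0331  0.0796] F [ 0.2 -1.3 -1.3] M [-0.02 -0.   -0.01] w 0.0245 t 21.35
tool shift mm [54.5  1.2  0.6] norm 54.5
rot [-0.0013  0.0009 -0.0005]
yaw of tool y -17.23
```

Request:
drive_tool:
  targets:
    - {"translation": [4, 0, 0], "rot": [0, 0, 0], "gripper": 20}
    - {"translation": [6, 0, 0], "rot": [0, 0, 0], "gripper": 20}

```text
time_s: 21.6
tool_pos: [0.5799, -0.0303, 0.0796]
ee_rot: [0.15, 0.989, -0.001, 0.001]
contact_force: [1.1, -2.3, -2.3]
width: 0.0242
```

```bash
python3 s.py .5373 -.0171 .0796
```

```text
[ 0.5799 -0.0303  0.0796] F [ 1.1 -2.3 -2.3] M [-0.16 -0.33 -0.01] w 0.0242 t 21.6
tool shift mm [44.6 -0.1 -0.1] norm 44.6
rot [-0.001   0.0029 -0.0006]
yaw of tool y -17.23
```

Request:
drive_tool:
  targets:
    - {"translation": [6, 0, 0], "rot": [0, 0.002, 0], "gripper": 20}
    - {"translation": [6, 0, 0], "rot": [0, 0, 0], "gripper": 20}

```text
time_s: 21.85
tool_pos: [0.5677, -0.0265, 0.0796]
ee_rot: [0.15, 0.989, -0.001, 0.001]
contact_force: [2.8, -1.8, -2.8]
width: 0.0246
```

```bash
python3 s.py .5373 -.0171 .0796
```

```text
[ 0.5677 -0.0265  0.0796] F [ 2.8 -1.8 -2.8] M [-0.19 -0.37 -0.05] w 0.0246 t 21.85
tool shift mm [31.8 -0.1 -0. ] norm 31.8
rot [-0.001   0.0014 -0.0005]
yaw of tool y -17.23
```

Request:
drive_tool:
  targets:
    - {"translation": [5, 0, 0], "rot": [0, 0.001, 0], "gripper": 20}
    - {"translation": [5, 0, 0], "rot": [0, 0, 0], "gripper": 20}

```text
time_s: 22.1
tool_pos: [0.5576, -0.0233, 0.0796]
ee_rot: [0.15, 0.989, -0.001, 0.0]
contact_force: [2.7, -1.3, -4.7]
width: 0.0248
```

```bash
python3 s.py .5373 -.0171 .0796
```

```text
[ 0.5576 -0.0233  0.0796] F [ 2.7 -1.3 -4.7] M [-0.23 -0.59 -0.05] w 0.0248 t 22.1
tool shift mm [21.2 -0.1  0. ] norm 21.2
rot [-0.001   0.0011 -0.0005]
yaw of tool y -17.23
```

Request:
drive_tool:
  targets:
    - {"translation": [5, 0, 0], "rot": [0, 0.001, 0], "gripper": 20}
    - {"translation": [5, 0, 0], "rot": [0, 0, 0], "gripper": 20}

```text
time_s: 22.35
tool_pos: [0.5476, -0.0202, 0.0797]
ee_rot: [0.15, 0.989, -0.001, 0.0]
contact_force: [3.0, -1.2, -4.2]
width: 0.0246
```

```bash
python3 s.py .5373 -.0171 .0796
```

```text
[ 0.5476 -0.0202  0.0797] F [ 3.  -1.2 -4.2] M [-0.21 -0.51  0.01] w 0.0246 t 22.35
tool shift mm [10.7 -0.1  0.1] norm 10.7
rot [-0.001   0.0006 -0.0005]
yaw of tool y -17.23
```

Request:
drive_tool:
  targets:
    - {"translation": [4, 0, 0], "rot": [0, 0, 0], "gripper": 20}
    - {"translation": [4, 0, 0], "rot": [0, 0, 0], "gripper": 20}

```text
time_s: 22.6
tool_pos: [0.5393, -0.0176, 0.0797]
ee_rot: [0.15, 0.989, -0.001, 0.0]
contact_force: [3.3, -1.4, -3.9]
width: 0.0243
```

```bash
python3 s.py .5373 -.0171 .0796;python3 -c "
from workcell import *
import cv2
im=snapshot('wrist')[:,:,::-1];cv2.imwrite('pics/w15.png',im)"
```

```text
[ 0.5393 -0.0176  0.0797] F [ 3.3 -1.4 -3.9] M [-0.22 -0.55 -0.06] w 0.0243 t 22.6
tool shift mm [ 2.1 -0.1  0.1] norm 2.1
rot [-0.001   0.0006 -0.0004]
yaw of tool y -17.22
```

View pics/w15.png

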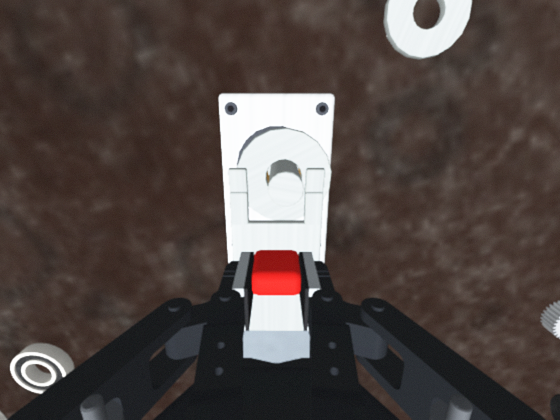

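Request:
drive_tool:
  targets:
    - {"translation": [2, 0, 0], "rot": [0, 0, 0], "gripper": 20}

```text
time_s: 22.78
tool_pos: [0.5377, -0.0171, 0.0797]
ee_rot: [0.15, 0.989, -0.001, 0.001]
contact_force: [12.0, -4.8, -12.2]
width: 0.0244
```

Request:
drive_tool:
  targets:
    - {"translation": [2, 0, 0], "rot": [0, 0, 0], "gripper": 20}

```text
time_s: 22.9
tool_pos: [0.5377, -0.0171, 0.0798]
ee_rot: [0.15, 0.989, -0.001, 0.004]
contact_force: [15.1, -4.4, -15.4]
width: 0.0243
```

Request:
drive_tool:
  targets:
    - {"translation": [2, 0, 0], "rot": [0, 0, 0], "gripper": 20}

```text
time_s: 23.02
tool_pos: [0.5378, -0.0171, 0.0797]
ee_rot: [0.15, 0.989, -0.001, 0.006]
contact_force: [11.7, -3.6, -11.9]
width: 0.025
```

Request:
drive_tool:
  targets:
    - {"translation": [0, 0, 0], "rot": [0, 0, 0], "gripper": 45}
    - {"translation": [0, 0, 0], "rot": [0, 0, 0], "gripper": 55}
    - {"translation": [0, 0, 0], "rot": [0, 0, 0], "gripper": 60}

```text
time_s: 23.4
tool_pos: [0.5369, -0.0165, 0.08]
ee_rot: [0.15, 0.989, -0.001, 0.005]
contact_force: [-0.6, -0.5, 0.9]
width: 0.0512
```

Request:
drive_tool:
  targets:
    - {"translation": [0, 0, -10], "rot": [0, 0.005, 0], "gripper": 60}
    - {"translation": [0, 0, -30], "rot": [0, 0, 0], "gripper": 60}
    - {"translation": [0, 0, -30], "rot": [0, 0, 0], "gripper": 60}
    - {"translation": [0, 0, -30], "rot": [0, 0, 0], "gripper": 60}
    - {"translation": [0, 0, 0], "rot": [0, 0, 0], "gripper": 60}

```text
time_s: 24.02
tool_pos: [0.5363, -0.0159, 0.186]
ee_rot: [0.15, 0.989, -0.0, 0.002]
contact_force: [0.1, -0.2, 0.8]
width: 0.0511
```

```bash
python3 s.py .5377 -.0171 .18;python3 -c "
from workcell import *
from h import *
o=get_obs();c=get_calibration('wrist');R=Rn.from_quat(o['ee_rot']).as_matrix()
im=np.ascontiguousarray(snapshot('wrist')[:,:,::-1]);cv2.imwrite('pics/w16.png',im)
big=im.copy();O=np.array([.4985,-.0042]);x=np.array([.9553,-.2957]);y=np.array([.2957,.9553])
for xx,col in((.042,(0,255,0)),(.046,(255,0,0))):
  P=np.array([proj(c,[*(O+x*(xx+a)+y*b),.069],o) for a,b in((-.007,-.013),(-.007,.013),(.007,.013),(.007,-.013))]);cv2.polylines(big,[P.round().astype(np.int32)],True,col,1)
cv2.imwrite('pics/w16c.png',cv2.resize(np.hstack([im[130:330,200:350],big[130:330,200:350]]),None,fx=2.6,fy=2.6,interpolation=cv2.INTER_CUBIC))
t=snapshot('top')[:,:,::-1];cv2.imwrite('pics/t2.png',cv2.resize(t[150:280,240:340],None,fx=4.5,fy=4.5,interpolation=cv2.INTER_CUBIC))
"
```

```text
[ 0.5363 -0.0159  0.186 ] F [ 0.1 -0.2  0.8] M [ 0.01  0.03 -0.05] w 0.0511 t 24.025
tool shift mm [-1.7 -0.7  6. ] norm 6.3
rot [ 0.0005  0.004  -0.0001]
yaw of tool y -17.2
```

View pics/w16c.png

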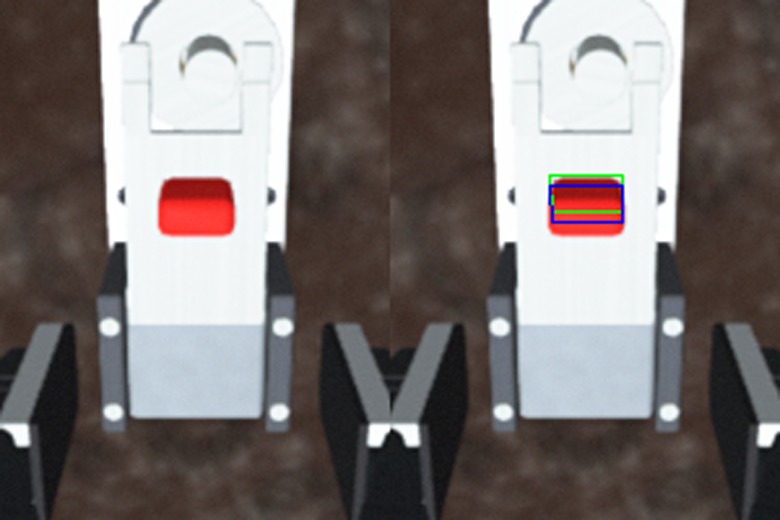

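The keeper took a sharp force rise of 15 to 19 N after about 53.5 mm of travel. To rule out slip, I'll push the back of the handle with closed fingers.

Request:
drive_tool:
  targets:
    - {"translation": [-27, 0, 0], "rot": [0, 0.004, 0], "gripper": 0}
    - {"translation": [0, 0, 25], "rot": [0, 0, 0], "gripper": 0}
    - {"translation": [0, 0, 25], "rot": [0, 0, 0], "gripper": 0}
    - {"translation": [0, 0, 0], "rot": [0, 0, 0], "gripper": 0}

```text
time_s: 24.62
tool_pos: [0.5565, -0.023, 0.1258]
ee_rot: [0.15, 0.989, 0.001, -0.008]
contact_force: [0.5, -0.3, -0.0]
width: 0.0
```

```bash
python3 s.py .5635 -.0243 .085
```

```text
[ 0.5565 -0.023   0.1258] F [ 0.5 -0.3 -0. ] M [-0.03  0.03  0.01] w 0.0 t 24.625
tool shift mm [-7.7  0.9 40.7] norm 41.4
rot [-0.0012 -0.0152 -0.    ]
yaw of tool y -17.2
```

View pics/t2.png

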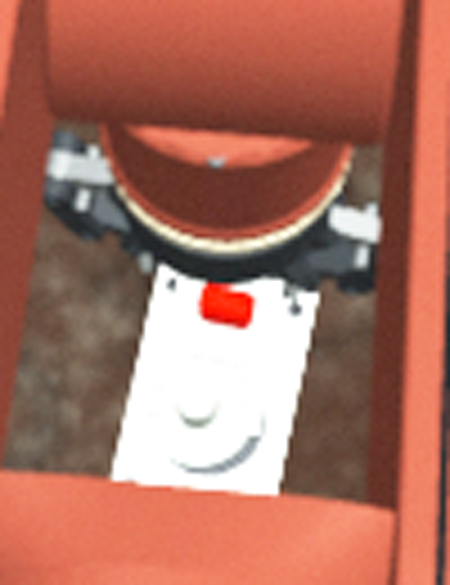

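Request:
drive_tool:
  targets:
    - {"translation": [-7.7, 0.9, 5], "rot": [-0.001, -0.015, 0], "gripper": 0}
    - {"translation": [-2, 0, 10], "rot": [0, 0, 0], "gripper": 0}
    - {"translation": [0, 0, 5], "rot": [0, 0, 0], "gripper": 0}
    - {"translation": [0, 0, 0], "rot": [0, 0, 0], "gripper": 0}

```text
time_s: 25.12
tool_pos: [0.5672, -0.0251, 0.1055]
ee_rot: [0.149, 0.989, -0.0, 0.001]
contact_force: [0.4, 0.4, 0.0]
width: 0.0003
```

```bash
python3 s.py .5635 -.0243 .085
```

```text
[ 0.5672 -0.0251  0.1055] F [0.4 0.4 0. ] M [-0.02 -0.01  0.  ] w 0.0003 t 25.125
tool shift mm [ 3.8 -0.3 20.5] norm 20.8
rot [-0.      0.0019  0.0001]
yaw of tool y -17.19
```

Request:
drive_tool:
  targets:
    - {"translation": [0, 0, 7], "rot": [0, 0.002, 0], "gripper": 0}
    - {"translation": [0, 0, 7], "rot": [0, 0, 0], "gripper": 0}
    - {"translation": [0, 0, 5], "rot": [0, 0, 0], "gripper": 0}

```text
time_s: 25.5
tool_pos: [0.5679, -0.0253, 0.0864]
ee_rot: [0.149, 0.989, -0.0, 0.001]
contact_force: [0.6, -0.3, -0.7]
width: 0.0002
```

```bash
python3 s.py .5635 -.0243 .085
```

```text
[ 0.5679 -0.0253  0.0864] F [ 0.6 -0.3 -0.7] M [-0.04  0.04 -0.06] w 0.0002 t 25.5
tool shift mm [ 4.5 -0.4  1.4] norm 4.7
rot [0.0002 0.0018 0.0002]
yaw of tool y -17.19
```

Request:
drive_tool:
  targets:
    - {"translation": [5, -0.3, 0], "rot": [0, 0.002, 0], "gripper": 0}
    - {"translation": [3, 0, 0], "rot": [0, 0, 0], "gripper": 0}
    - {"translation": [2, 0, 0], "rot": [0, 0, 0], "gripper": 0}

```text
time_s: 25.88
tool_pos: [0.5573, -0.0223, 0.0859]
ee_rot: [0.149, 0.989, 0.0, -0.001]
contact_force: [0.9, 0.2, -0.1]
width: -0.0003
```

Request:
drive_tool:
  targets:
    - {"translation": [2, 0, 0], "rot": [0, 0, 0], "gripper": 0}

```text
time_s: 26.0
tool_pos: [0.5557, -0.0218, 0.0862]
ee_rot: [0.149, 0.989, 0.0, -0.0]
contact_force: [5.5, -2.6, -4.7]
width: -0.0001
```

Request:
drive_tool:
  targets:
    - {"translation": [2, 0, 0], "rot": [0, 0, 0], "gripper": 0}

```text
time_s: 26.12
tool_pos: [0.5556, -0.0218, 0.0867]
ee_rot: [0.149, 0.989, -0.0, 0.003]
contact_force: [10.3, -3.3, -9.2]
width: -0.0
```

Request:
drive_tool:
  targets:
    - {"translation": [4, 0, 0], "rot": [0, 0, 0], "gripper": 0}

```text
time_s: 26.25
tool_pos: [0.5556, -0.0219, 0.0875]
ee_rot: [0.15, 0.989, -0.001, 0.007]
contact_force: [17.0, -5.6, -12.2]
width: 0.0001
```

Request:
drive_tool:
  targets:
    - {"translation": [-4, 0, 0], "rot": [0, 0, 0], "gripper": 0}
    - {"translation": [-6, 0, 0], "rot": [0, 0, 0], "gripper": 0}
    - {"translation": [0, 0, -30], "rot": [0, 0, 0], "gripper": 0}
    - {"translation": [0, 0, -50], "rot": [0, 0, 0], "gripper": 0}
    - {"translation": [0, 0, -50], "rot": [0, 0, 0], "gripper": 0}

```text
time_s: 26.88
tool_pos: [0.5602, -0.024, 0.2155]
ee_rot: [0.15, 0.989, -0.0, 0.001]
contact_force: [0.6, -0.8, 0.7]
width: 0.0003
```

Request:
drive_tool:
  targets:
    - {"translation": [40, -50, 0], "rot": [0, 0, 0], "gripper": 0}
    - {"translation": [40, -50, 0], "rot": [0, 0, 0], "gripper": 30}
    - {"translation": [30, -50, 0], "rot": [0, 0, 0], "gripper": 30}
    - {"translation": [0, -50, 0], "rot": [0, 0, 0], "gripper": 30}
    - {"translation": [0, 0, 0], "rot": [0, 0, 0], "gripper": 30}

```text
time_s: 27.5
tool_pos: [0.3975, -0.186, 0.2224]
ee_rot: [0.148, 0.989, -0.002, 0.007]
contact_force: [0.6, 0.1, -0.3]
width: 0.0257
```

```bash
python3 s.py .5 0 .2;python3 -c "
from workcell import *
from h import *
t=snapshot('top')[:,:,::-1];cv2.imwrite('pics/t3.png',cv2.resize(t[150:280,240:340],None,fx=4.5,fy=4.5,interpolation=cv2.INTER_CUBIC))
s=np.ascontiguousarray(snapshot('scene')[:,:,::-1]);cv2.imwrite('pics/s3.png',cv2.resize(s[190:270,220:340],None,fx=6,fy=6,interpolation=cv2.INTER_CUBIC))
cv2.imwrite('pics/t3f.png',t)
cal=get_calibration('top');hsv=cv2.cvtColor(np.ascontiguousarray(t),cv2.COLOR_BGR2HSV)
for f in('pics/top0.png','pics/t3f.png'):
  h=cv2.cvtColor(cv2.imread(f),cv2.COLOR_BGR2HSV)[150:280,240:340];m=(h[...,1]>180)&((h[...,0]<8)|(h[...,0]>172));yy,xx=np.nonzero(m);p=ray(cal,(xx.mean()+240,yy.mean()+150),.09);print(p,m.sum())
"
```

```text
[ 0.3975 -0.186   0.2224] F [ 0.6  0.1 -0.3] M [-0.03  0.03 -0.04] w 0.0257 t 27.5
tool shift mm [-43.  207.9  22.8] norm 213.6
rot [-0.0011  0.0143  0.0023]
yaw of tool y -17.07
[ 0.58902024 -0.03213424  0.09      ] 82
[ 0.5384109  -0.01674106  0.09      ] 77
```

View pics/t3.png

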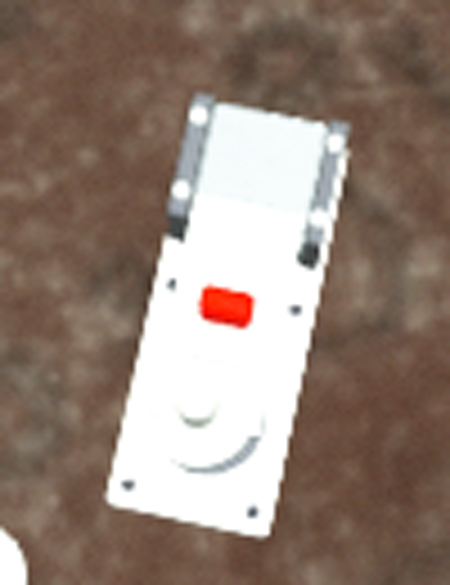

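View pics/s3.png

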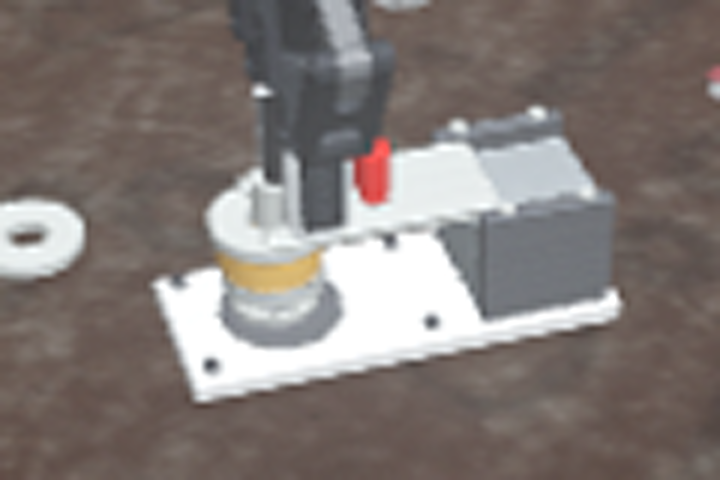

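```bash
python3 -c "
from workcell import *
print(finish_job())"
```

```text
the job is handed in; nothing more can be done
None
```

The stack is finished and handed in at about 27.6 s of the 72 s allowed. The far brass spacer is over the arbor on the sprung bearing, the far bright washer is on top of it, and the keeper is slid home. The gripper has let go and is well clear.

**Feel:** The spacer threaded at once. The washer met a side force of about 3 N, which I eased with a 0.6 mm shift. Both seated with only a few newtons of upward force.

**Keeper position:** The tool moved 53.5 mm to a stop that held against about 19 N. A second push with closed fingers on the back of the handle met it where the home position predicts. It did not move under about 18 N.

**Last pictures:** The scene view shows the stack under the fork, and the top view shows the handle near its home position. The seal, ball bearing, gear and look-alikes were not touched.

**Checks that disagreed:** The top camera puts the handle's travel at 52.9 mm, and one wrist picture suggested about 1 mm short of home. Both differences are within camera accuracy, so I relied on the hard stop. I could not measure how far the bearing is pressed down. The finger opening read 1.5 to 3.5 mm less than the true widths in every grasp, which I put down to an offset in the reading.

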